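# Put the syrup pump back into its jar

## Task

The rinsed syrup pump is draining in its stand. Put it back into the clear jar of the syrup station: its bent foot only goes through the neck if you bring it in at a tilt and then straighten the pump up. Then feel for the gaps in the bayonet collar, push the cap down against the spring seal and turn it clockwise about a quarter turn until it locks with the spout over the drip tray; let go, and leave the syrup bottle, the tumbler and the jigger standing where they are.

Things in the scene. Friction and masses are not known exactly. Their poses are not given: they have to be found in the camera images.
- pump: Syrup hand pump, 155 mm tall, 0.14 to 0.26 kg. Origin: on its axis, centre of the underside of the round black cap (radius 42, z 0 to 8 mm); z up, spout and bent foot both point to -x. Under the cap a plug, radius 27, z 0 to -17, with two lugs; barrel radius 15, z -17 to -52; then the dip tube. Starts upright in the stand, plug's underside on the fork, spout and foot to the fork's open front.
- pump_grip (a point): Centre of the pump's grip head, on the axis 33 mm above the pump's origin, same axes: a black block 46 (x) by 26 (y) by 34 mm (z), 8 mm above the cap's top, flat sides facing +y and -y.
- pump_spout (a point): Mouth of the spout, at (-72, 0, 16) mm in the pump's frame; a steel tube of radius 5.5 mm that leaves the grip head at z 34 mm.
- pump_foot (a point): Centre of the round end of the bent foot, at (-40, 0, -98) mm in the pump's frame. The dip tube, radius 7 mm, runs down the axis from z -52 to -75 mm, then bends and runs straight to this point (reach from the axis 47 mm, lowest point z -105 mm).
- pump_lug (a point): Outer end of the pump's lug on its +y side, at (0, 35, -14) mm in the pump's frame; an equal lug on the -y side. Each is 16 mm wide (x), z -17 to -11 mm, from the plug out to radius 35 mm. White dots on the cap's top mark them.
- station: Syrup station, fixed to the bar: steel base 226 by 126 mm with a drip tray at its front (-x, 71 to 153 mm from the jar's axis) and a clear jar, inside radius 52, outside 56, inner floor at z 18 mm, under a steel neck. Origin: on the jar's axis at bar level; z up, x away from the tray. Locked, the pump stands upright, spout over the tray, axes parallel to the station's up to 24 deg.
- jar_mouth (a point): Centre of the neck's mouth, 140 mm above the station's origin, same axes. Collar outer radius 47 mm. Bore, by depth: radius 29.5 mm between the tabs; 9 to 28 mm deep a wider chamber (radius 38) for the lugs, with the seal ring (inner radius 24.5, top 8 mm deep) in it; radius 24 mm from 28 to 47.5 mm deep; then the jar. An upright pump turns freely with its origin 20 mm above this point.
- lug_gap (a point): On the axis at the tabs' tops (z 140 mm). Two opposite 40 deg gaps between the tabs (green dots) let the lugs in, with 2 mm play beside a lug: nominally at pump yaw = station yaw + 80 deg (counter-clockwise seen from above). The collar is screwed on tight, up to 20 deg off either way: look, or feel for it. On the tabs the pump's origin stays at z 157 mm.
- lock (a point): On the axis where the pump's origin rests when locked, z 145 mm. From the gaps push down until the cap meets the collar (z 140 mm), turn clockwise 80 deg (hard stop 4 deg later, red dots then beside the lugs; counter-clockwise is blocked) and let go: the seal lifts the pump 5 mm and its lugs enter recesses under the tabs, 4 deg play each way. The other way round the spout would end at the back.
- seal (a joint): Travel (m) of the black spring-loaded rubber ring in the neck that the plug presses on: 0 up, 0.009 with the cap fully down, 0.004 when locked. It resists with 4 N at first, 9.5 N with the cap fully down. A pump not locked stands about 4 mm higher than a locked one.
- stand: Steel draining stand, fixed to the bar: tray 135 by 115 mm, back plate, and a level fork, top at z 115 mm, whose 40 mm wide slot is open to the front (-x); its two tines end 49 mm out in 4 mm upturned lips. Origin: centre of the tray's underside, below the middle of the pump's place; z up, x to the back plate. The pump lifts straight up and out.
- syrup_bottle: Bystander: brown syrup bottle with a green cap, radius 29 mm, 206 mm tall. Origin: centre of its underside.
- tumbler: Bystander: clear glass tumbler, upright, radius 39 mm, 92 mm tall. Origin: centre of its underside.
- jigger: Bystander: double steel jigger, radius 21 mm, 73 mm tall. Origin: centre of its underside.
Things that resemble listed ones, but are neither listed nor needed, are in the scene too. Of the things that look like the pump, the largest one is meant.

How it is judged:
On the way:
1. the bent foot has passed the neck and is inside the jar (z of pump_foot in the frame of station between 0.015 and 0.08 m and horizontal distance between pump_foot and jar_mouth below 0.05 m), for 0.1 s.
At the end, for the whole second after the job is handed in: Pump locked and at rest: origin 143.5 to 147.5 mm above the station's, within 6 mm of the jar's axis, tilt under 0.06 rad, spout over the drip tray, x axis within 0.5 rad of the station's; syrup bottle, tumbler, jigger upright within 30 mm of their places (z of pump in the frame of station between 0.1435 and 0.1475 m and angle between pump's own z axis and vertical below 0.06 rad and horizontal distance between pump and jar_mouth below 0.006 m and angle between the x axis of pump and the x axis of station, either way round below 0.5 rad and x of pump_spout in the frame of station below -0.055 m and linear speed of pump below 0.01 m/s); the robot touches nothing.
It fails at once if a bystander (syrup bottle, tumbler, jigger) was shoved or knocked over (distance of any of syrup_bottle, tumbler, jigger from where it was at the start of the episode above 0.03 m or angle between any of syrup_bottle, tumbler, jigger's own z axis and vertical above 0.5 rad).
It also fails if it takes over 72 s, if anything falls off the work surface, if the arm or the gripper's body presses on something with over 40 N, if the wrist force passes 120 N, or if a joint passes its speed limit or range.

## Robot

A 6-joint arm with a two-finger parallel gripper is mounted at the origin on a cart in front of the work surface, level with it; the furniture and walls round the work are solid. World frame = base frame: x ahead of the robot, y to its left, z up, the work surface at z = 0. Lengths are in m, angles in rad, forces in N, time in s.
With the tool pointing down it reaches from about 0.25 to 0.775 m from the base axis. Payload 4 kg.
Tool frame: the origin (TCP) lies on the centre line of the jaws, within the pads' length; the fingertips stand 8 mm ahead of it and the grasp point (between the pads) lies 11 mm behind it; z points along the fingers, y is the direction in which the jaws open and shut (so a half turn about z gives the same grasp; the last joint's range is limited). The gripper opens to 94 mm and grips with 3 to 60 N. Pads are 16 mm wide; open, the fingers measure 119 mm over their backs; the gripper's body (75 mm by 177 mm) begins 78 mm behind the grasp point.
Start: joints at [1.213, 0.087, 1.371, -0, 1.684, -0.103], TCP at [0.139, 0.532, 0.214] pointing down, gripper open.
Joint ranges: [-3.1, 3.1], [-0.76, 2.03], [0.27, 2.55], [-1.08, 4.22], [0.17, 2.65], [-2.57, 2.57]. Speed limits (rad/s): [2.79, 2.79, 3.14, 3.14, 3.14, 3.14].

## Interface

Orientations are given as [roll, pitch, yaw] about the fixed x, y, z axes, in that order (R = Rz(yaw) Ry(pitch) Rx(roll)).
In Python, from bench import * gives the robot as it stands.
- The arm moves only by the tool step_arm, never from a script. Its argument "steps" is a list of rows, each an object of numbers: "jaw": the opening, from 0 (shut) to 1 (fully open); "tx", "ty", "tz": the shift along the tool's x, y, z in m; "ax", "ay", "az": the turn, a rotation vector about the tool's x, y, z in rad. In form: [{"jaw": .., "tx": .., "ty": .., "tz": .., "ax": .., "ay": .., "az": ..}, ...]. A call has 1 to 8 rows; each row is the pose to reach, as a shift and turn from the pose measured when the call began, along the tool's axes at that moment; what a row does not reach only later rows make up. A row lasts 1/10 s, in which the tool goes at most 50 mm and 8.59 degrees, less where a joint would pass 70% of its speed; a pose out of reach is approached as far as the arm can. A call with a gripper value outside its range is refused whole. The fingers move at their own pace and stop on an object; the grip force is fixed at half the most. Time passes only in rows, so rows that repeat a pose let the fingers close. It gives the time, the measured TCP pose, the force and the opening at its end, in the units of the state.
- get_obs(): the state, without advancing time (a new reading comes with each control period).
- snapshot(name): name is "side" or "top"; returns (picture, depth): 400x640x3 uint8, red, green, blue; 400x640 float32, m along the optical axis (not along the pixel's ray), 0 where there is no reading.
- camera_model(name): a dict with "intrinsics" (3x3 intrinsics, pixels), "origin" and "orientation" of the camera in the world. Camera axes: x right, y down, z forward; pixel columns grow to the right and rows downward; lengths in m; the calibration is good to about 2 mm. A picture is of the moment at which its call begins. camera_model takes no time and is no camera call.
- close_job(): hands the job in, once; it reports no verdict.
Trained networks look in the newest picture that a camera, given by its name, has taken for a name from the list of things; names that differ only in an ending like _2 or _b are one class to them, and where a whole thing is asked for, a point or a joint stands for the part that bears it (a point fixed in the world has none). Each returns a list of dicts, best first, with "confidence" (0 to 1); they miss things now and then, are a little off and sometimes report something else, mostly with a low value. They report only what shows in the picture. A call takes as long as a camera call. They do not tell look-alikes from the thing itself.
- silhouettes(camera, query): "pixels" (400x640 bool, what is visible of it) and "rect" ([left, top, right, bottom] in pixels, round what is visible of it).
The state is a dict: "time": time; "joint_positions": joint angles; "qvel": joint speeds; "joint_torque": joint torques, N m; "tool_pos": TCP position; "ee_rot": TCP orientation; "wrist_force": force on the tool from outside, world axes, zero at the start; "wrist_torque": the same for the moment, N m; "width": finger opening in m.
Only numpy, scipy, OpenCV 4.12 (cv2) and the standard library are available. Lean on these libraries where they do the work, as an engineer would, in place of code of your own. Each camera call takes 0.05 s, during which the arm holds its last target. There are 200 camera calls.

## Working session

There is one attempt and no reset: what is moved stays moved. The work goes in short steps, Python scripts to look and compute and a tool call to move; the robot and the scene stay as the last step left them, time stands still between calls to the robot, and variables do not carry over. Pictures are saved under pics/ and viewed, about 8 in all and at most 12, crops included, and the job is handed in when it is done.

Besides the shell and the picture viewer there is one more tool, called after "Emit:" by a JSON object that holds its "fn" and its "kwargs", one argument or row to a line. step_arm: Moves the arm, as the interface text tells. Its arguments: {"type":"object","properties":{"steps":{"type":"array"}},"required":["steps"]}

```bash
mkdir -p pics; ls
python3 - <<'E'
from bench import *
import cv2,numpy as np
ims=[]
for n in("side","top"):
    p,d=snapshot(n); np.savez(f"{n}0.npz",p=p,d=d); cv2.imwrite(f"pics/{n}0.png",p[:,:,::-1])
    c=camera_model(n); print(n,np.round(c["intrinsics"],1).tolist(),np.round(c["origin"],3),c["orientation"])
    for q in("pump","station","stand","syrup_bottle","tumbler","jigger"):
        print(q,[(round(s["confidence"],2),s["rect"]) for s in silhouettes(n,q)])
print(get_obs())
E
```

```text
pics
side [[438.0, 0.0, 314.6], [0.0, 438.0, 195.8], [0.0, 0.0, 1.0]] [0.528 0.684 0.77 ] [-2.32127444  0.01770522 -3.12242659]
pump [(0.95, [350.4, 164.6, 395.5, 195.9]), (0.92, [280.1, 197.6, 324.4, 225.6]), (0.75, [285.8, 114.6, 330.9, 173.9])]
station [(0.89, [259.8, 222.5, 373.8, 317.0]), (0.65, [195.0, 224.5, 238.0, 311.2])]
stand [(0.92, [270.1, 133.5, 332.4, 194.2]), (0.19, [241.7, 150.9, 258.9, 183.1])]
syrup_bottle [(0.78, [195.5, 224.0, 237.6, 311.3])]
tumbler [(0.61, [219.3, 169.8, 252.2, 218.0])]
jigger [(0.8, [242.0, 152.6, 258.7, 181.2])]
top [[508.8, 0.0, 327.5], [0.0, 508.8, 201.1], [0.0, 0.0, 1.0]] [0.332 0.021 1.403] [-2.96394132 -0.01455791 -1.59501166]
pump [(0.96, [399.3, 171.7, 427.0, 211.9]), (0.64, [324.6, 180.1, 359.3, 214.2]), (0.62, [373.9, 247.0, 405.3, 283.6])]
station [(0.8, [249.1, 171.0, 303.9, 259.4])]
stand [(0.7, [378.8, 167.1, 429.8, 224.0])]
syrup_bottle [(0.93, [247.5, 123.3, 272.9, 159.4])]
tumbler [(0.9, [347.6, 120.4, 376.4, 156.1])]
jigger [(0.57, [394.3, 135.5, 408.8, 154.2])]
{'time': 0.7, 'joint_positions': array([ 1.21292250e+00,  8.71504475e-02,  1.37068945e+00, -1.41241626e-05,
        1.68361208e+00, -1.03072569e-01]), 'qvel': array([-2.08980515e-06, -6.83964955e-04, -1.75615741e-03,  1.33798530e-04,
       -4.33950271e-04,  1.25050621e-03]), 'joint_torque': array([-2.30868118e-04, -3.39889884e+01, -3.02528107e+01,  7.19884434e-02,
        2.31993163e-02,  4.89739023e-06]), 'tool_pos': array([0.13862873, 0.53225713, 0.21353835]), 'ee_rot': array([3.14145417e+00, 2.84337426e-05, 2.88678981e+00]), 'wrist_force': array([-0.31850664, -0.80052437,  0.75231727]), 'wrist_torque': array([0.00521298, 0.05985697, 0.02456259]), 'width': 0.09395216889704026}
```

Run:
```python
import cv2,numpy as np
s=cv2.imread("pics/side0.png")[90:330,180:410]; t=cv2.imread("pics/top0.png")[110:290,230:440]
cv2.imwrite("pics/s0c.png",cv2.resize(s,None,fx=2.5,fy=2.5,interpolation=cv2.INTER_CUBIC))
cv2.imwrite("pics/t0c.png",cv2.resize(t,None,fx=3.3,fy=3.3,interpolation=cv2.INTER_CUBIC))
```

```text
(no output)
```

View pics/s0c.png

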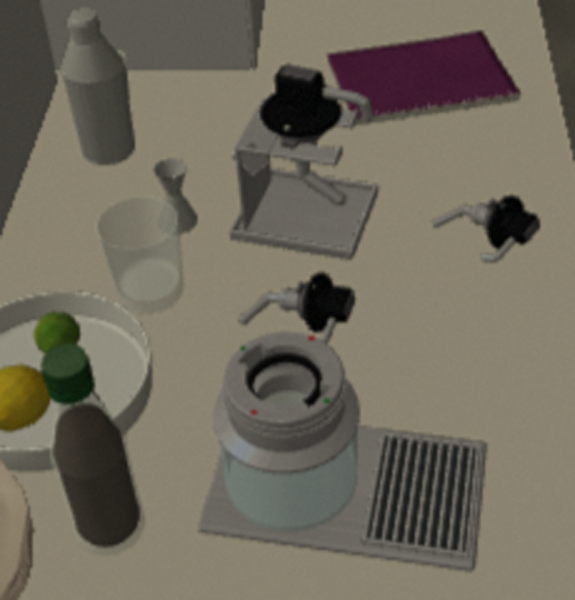

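View pics/t0c.png

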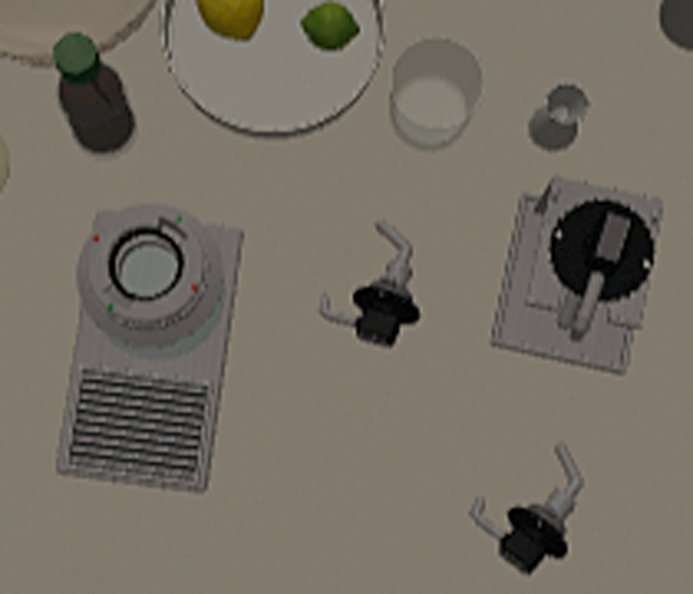

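The side view shows the station (collar around px 290,240 with red and green dots, tray to the right) and the pump in its stand (cap around 300,135), with two smaller look-alikes on the bar. In the top view the jar mouth is near (275,190), the tray lies toward the robot, and the pump cap is near (412,186).

```bash
cat > h.py <<'E'
from bench import *
import cv2,numpy as np
from scipy.spatial.transform import Rotation as R
def cam(n):
    c=camera_model(n); return c["intrinsics"],np.array(c["origin"]),R.from_euler("xyz",c["orientation"]).as_matrix()
def plane(n,uv,z):
    K,o,M=cam(n); r=M@np.linalg.inv(K)@np.array([uv[0],uv[1],1]); return o+r*(z-o[2])/r[2]
def proj(n,P):
    K,o,M=cam(n); q=K@M.T@(np.array(P)-o); return q[:2]/q[2]
def blobs(n,p,box,mask,z):
    l,t,r,b=box; m=np.zeros(p.shape[:2],np.uint8); m[t:b,l:r]=mask[t:b,l:r]
    k,_,st,c=cv2.connectedComponentsWithStats(m)
    return [(st[i,4],np.round(c[i],1).tolist(),np.round(plane(n,c[i],z),4)[:2].tolist()) for i in range(1,k)]
E
python3 - <<'E'
from h import *
for n,bx,cb in(("side",(262,218,330,275),(284,120,332,150)),("top",(250,168,306,225),(392,165,432,212))):
    p=np.load(n+"0.npz")["p"].astype(int); r,g,b=p[...,0],p[...,1],p[...,2]
    print(n,"red",blobs(n,p,bx,(r-np.maximum(g,b)>40),.141)); print("green",blobs(n,p,bx,(g-np.maximum(r,b)>15),.141))
    blk=np.zeros(p.shape[:2],np.uint8); l,t,rr,bb=cb
    print("white",blobs(n,p,cb,(p.min(2)>150),.140))
    m=(p.max(2)<60).astype(np.uint8); l2=blobs(n,p,cb,m,.14); print("black",[x for x in l2 if x[0]>50])
# base corners
for uv in((97,213),(58,472),(207,490),(243,230)):
    print("corner",plane("top",(uv[0]/3.3+230,uv[1]/3.3+110),.012).round(4))
for uv in((525,195),(493,345),(622,373),(660,200)):
    print("stand corner",plane("top",(uv[0]/3.3+230,uv[1]/3.3+110),.006).round(4))
d=np.load("top0.npz"); 
K,o,M=cam("top")
v,u=np.mgrid[0:400,0:640]; Z=d["d"]; P=np.stack([(u-K[0,2])/K[0,0]*Z,(v-K[1,2])/K[1,1]*Z,Z],-1)@M.T+o
bx=P[165:212,392:432].reshape(-1,3); c=d["p"][165:212,392:432].reshape(-1,3).max(1)
q=bx[(c<60)&(abs(bx[:,2]-.14)<.006)]; print("cap pts",len(q),q.mean(0),cv2.minEnclosingCircle(q[:,:2].astype(np.float32)))
g=bx[(bx[:,2]>.175)]; print("grip",len(g),g.mean(0),cv2.minAreaRect(g[:,:2].astype(np.float32)))
j=P[165:230,245:310].reshape(-1,3); j=j[abs(j[:,2]-.14)<.004]; print("collar",len(j),cv2.minEnclosingCircle(j[:,:2].astype(np.float32)),j[:,2].mean())
E
```

```text
side red [(np.int32(5), [304.2, 224.6], [0.5714, 0.0933]), (np.int32(4), [281.0, 254.2], [0.6115, 0.1683])]
green [(np.int32(3), [276.7, 228.7], [0.6248, 0.1043]), (np.int32(5), [310.2, 249.6], [0.5579, 0.1569])]
white []
black [(np.int32(635), [299.5, 133.2], [0.5946, -0.2197])]
top red [(np.int32(3), [258.7, 181.7], [0.6115, 0.1706]), (np.int32(4), [288.5, 196.5], [0.5716, 0.0955])]
green [(np.int32(4), [283.5, 176.5], [0.6236, 0.1076]), (np.int32(2), [263.0, 202.5], [0.5577, 0.1597])]
white []
black [(np.int32(634), [411.5, 185.5], [0.5936, -0.2171])]
corner [0.6605 0.1838 0.012 ]
corner [0.4419 0.216  0.012 ]
corner [0.4243 0.0934 0.012 ]
corner [0.6431 0.0603 0.012 ]
stand corner [ 0.6701 -0.1815  0.006 ]
stand corner [ 0.5408 -0.1485  0.006 ]
stand corner [ 0.5146 -0.2562  0.006 ]
stand corner [ 0.6633 -0.2972  0.006 ]
cap pts 475 [ 0.59284362 -0.21625258  0.13965823] ((0.594153881072998, -0.21756498515605927), 0.04095415398478508)
grip 189 [ 0.57659909 -0.20398841  0.25229143] ((0.4657301902770996, -0.11255002021789551), (0.03336918354034424, 0.3776656687259674), 50.1242790222168)
collar 475 ((0.5899542570114136, 0.13276532292366028), 0.046802617609500885) 0.13993939924696255
```

```bash
cat >> h.py <<'E'
import json
J=np.array([.5905,.132]); SY=np.deg2rad(-8.5)
def tool_R(yaw,tilt=0):   # pump yaw, tilt>0: head leans to pump -x ; tool x = pump x, tool y=-pump y, z down
    return (R.from_euler("z",yaw)*R.from_euler("y",-tilt)*R.from_euler("x",np.pi))
def now():
    o=get_obs(); return np.array(o["tool_pos"]),R.from_euler("xyz",o["ee_rot"]),o
def rows(targets,jaw):    # list of (pos,Rot) -> rows from measured pose
    p,r,_=now(); out=[]
    for P,Q in targets:
        t=r.inv().apply(np.array(P)-p); a=(r.inv()*Q).as_rotvec()
        out.append(dict(jaw=jaw,**{k:round(float(x),4) for k,x in zip(("tx","ty","tz"),t)},**{k:round(float(x),3) for k,x in zip(("ax","ay","az"),a)}))
    print(json.dumps(out))
def line(P,Q,n,jaw):
    p,r,_=now(); dv=(r.inv()*Q).as_rotvec(); f=[(i+1)/n for i in range(n)]
    rows([(p+(np.array(P)-p)*s,r*R.from_rotvec(dv*s)) for s in f],jaw)
E
cat > plan.py <<'E'
import numpy as np,cv2,heapq
# solid of revolution SDF, grid 0.5mm, r 0..160, z -140..200
s=2; W,H=200*s,360*s; img=np.zeros((H,W),np.uint8)
def rect(r0,r1,z0,z1): img[int((z0+140)*s):int((z1+140)*s),int(r0*s):int(r1*s)]=1
rect(29.5,47,-9,0);rect(24.5,47,-28,-8);rect(24,47,-47.5,-28);rect(47,60,-140,-30);rect(52,60,-140,-47.5);rect(24,60,-47.5,-40);rect(0,60,-140,-122)
sdf=(cv2.distanceTransform(1-img,cv2.DIST_L2,5)-cv2.distanceTransform(img,cv2.DIST_L2,5))/s
pts=[]
a=np.linspace(0,np.pi,13)
def cyl(r,z0,z1,n=6):
    for z in np.linspace(z0,z1,n):
        for t in a: pts.append((r*np.cos(t),r*np.sin(t),z))
cyl(42,0,8,2);cyl(27,-17,0,4);cyl(15,-52,-17,12);cyl(8,-52,-52,1)
for x in(-8,8):
    for y in(27,35): pts.append((x,y,-17))
def cap(p,q,r,n):
    p,q=np.array(p),np.array(q)
    u=(q-p)/np.linalg.norm(q-p); v=np.array([-u[2],0,u[0]]); w=np.array([0,1,0])
    for f in np.linspace(0,1,n):
        for t in np.linspace(-np.pi/2,np.pi/2,9): pts.append(p+f*(q-p)+r*(np.sin(t)*v+np.cos(t)*w))
cap((0,0,-52),(0,0,-75),7,8);cap((0,0,-75),(-40,0,-98),7,16);cap((-23,0,34),(-60,0,34),5.5,8);cap((-60,0,34),(-72,0,16),5.5,5)
for t in np.linspace(0,np.pi,8): pts.append((-40-7*np.sin(t)*.87+0,0,-98-7*np.sin(t)*.5))
for x in(-38,0,38):
    for y in(0,45,88):
        for z in (111,180,240): pts.append((x,y,z))
pts=np.array(pts)
def clr(x,z,th):
    c,n=np.cos(th),np.sin(th)   # head leans to -x
    X=x+c*pts[:,0]-n*pts[:,2]; Z=z+n*pts[:,0]+c*pts[:,2]; r=np.hypot(X,pts[:,1])
    i=((Z+140)*s).astype(int).clip(0,H-1); j=(r*s).astype(int)
    return np.where(j<W,sdf[i,j.clip(0,W-1)],100).min()
if __name__=="__main__":
    dx,dz,dt=2,2,3
    xs=np.arange(-80,81,dx);zs=np.arange(20,141,dz);ts=np.arange(0,64,dt)
    C=np.array([[[clr(x,z,np.deg2rad(t)) for t in ts] for z in zs] for x in xs])
    def solve(maxt):
        S=(40,60,0);G=(40,0,0);D={S:0};pr={};h=[(0,S)]
        while h:
            d,k=heapq.heappop(h)
            if k==G:break
            if d>D[k]:continue
            for e in np.ndindex(3,3,3):
                m=tuple(k[i]+e[i]-1 for i in range(3))
                if m==k or min(m)<0 or m[0]>=len(xs) or m[1]>=len(zs) or m[2]>=len(ts) or ts[m[2]]>maxt:continue
                c=C[m]
                if c<0.7:continue
                nd=d+(1+40/c**2)*np.linalg.norm(np.array(e)-1)
                if nd<D.get(m,1e9):D[m]=nd;pr[m]=k;heapq.heappush(h,(nd,m))
        if G not in D:return None
        p=[G]
        while p[-1]!=S:p.append(pr[p[-1]])
        return p[::-1]
    for mt in(33,39,45,51,60):
        p=solve(mt)
        print(mt,None if p is None else min(C[k] for k in p))
        if p and mt in(45,60): print([(int(xs[k[0]]),int(zs[k[1]]),int(ts[k[2]]),round(float(C[k]),1)) for k in p][::2])
E
time python3 plan.py
python3 - <<'E'
from h import *
a=plane("top",(399.1,180.9),.14);b=plane("top",(426.4,190),.14);print("dots",a,b,np.rad2deg(np.arctan2(*(a-b)[[1,0]]))-90)
t=plane("top",(405.8,209.4),.151);print("spout yaw",np.rad2deg(np.arctan2(.2175*-1-t[1],.594-t[0])),t)
yaw=np.deg2rad(-16)
p,r,o=now(); T=tool_R(yaw); print((r.inv()*T).as_rotvec())
E
```

```text
33 1.5
39 1.5
45 1.5
[(0, 140, 0, 36.0), (-4, 136, 6, 29.1), (-8, 132, 12, 23.5), (-10, 128, 18, 19.0), (-14, 124, 24, 19.8), (-18, 120, 30, 24.4), (-20, 116, 33, 25.0), (-20, 112, 33, 22.6), (-22, 108, 33, 20.7), (-22, 104, 33, 19.2), (-22, 100, 33, 17.8), (-22, 96, 33, 16.8), (-22, 92, 33, 15.0), (-24, 88, 33, 14.5), (-24, 84, 33, 13.4), (-26, 80, 33, 12.5), (-26, 76, 33, 11.4), (-26, 72, 33, 10.0), (-26, 68, 33, 7.9), (-26, 64, 30, 6.5), (-26, 60, 30, 6.5), (-26, 56, 30, 6.5), (-26, 52, 30, 6.9), (-26, 48, 30, 7.0), (-22, 44, 27, 6.5), (-18, 40, 21, 7.9), (-14, 36, 18, 8.5), (-10, 32, 12, 7.9), (-6, 30, 9, 8.0), (-2, 26, 6, 6.5), (0, 22, 3, 5.0), (0, 20, 0, 1.5)]
51 1.5
60 1.5
[(0, 140, 0, 36.0), (-4, 136, 6, 29.1), (-8, 132, 12, 23.5), (-10, 128, 18, 19.0), (-14, 124, 24, 19.8), (-18, 120, 30, 24.4), (-20, 116, 33, 25.0), (-20, 112, 33, 22.6), (-22, 108, 33, 20.7), (-22, 104, 33, 19.2), (-22, 100, 33, 17.8), (-22, 96, 33, 16.8), (-22, 92, 33, 15.0), (-24, 88, 33, 14.5), (-24, 84, 33, 13.4), (-26, 80, 33, 12.5), (-26, 76, 33, 11.4), (-26, 72, 33, 10.0), (-26, 68, 33, 7.9), (-26, 64, 30, 6.5), (-26, 60, 30, 6.5), (-26, 56, 30, 6.5), (-26, 52, 30, 6.9), (-26, 48, 30, 7.0), (-22, 44, 27, 6.5), (-18, 40, 21, 7.9), (-14, 36, 18, 8.5), (-10, 32, 12, 7.9), (-6, 30, 9, 8.0), (-2, 26, 6, 6.5), (0, 22, 3, 5.0), (0, 20, 0, 1.5)]
dots [ 0.60620904 -0.18614015  0.14      ] [ 0.58111434 -0.25446467  0.14      ] -20.167616291795838
spout yaw -17.49046647772749 [ 0.53063291 -0.19753202  0.151     ]
[-4.16772868e-05  2.16379652e-04 -3.11714281e+00]
real	1m53.960s
user	1m52.463s
sys	0m0.236s
```

```bash
cat > way.py <<'E'
# python3 way.py x y z yawdeg tiltdeg n jaw : one TCP target
import sys; from h import *
x,y,z,w,t,n,j=map(float,sys.argv[1:8]); line((x,y,z),tool_R(np.deg2rad(w),np.deg2rad(t)),int(n),j)
E
python3 - <<'E'
from h import *
p,r,o=now()
print(r.inv().apply(np.array([.594,-.2175,.30])-p))
E
python3 way.py .290 .282 .30 106 0 8 1
```

```text
[-0.62965091 -0.61075931 -0.08652833]
[{"jaw": 1.0, "tx": -0.0262, "ty": -0.0255, "tz": -0.0108, "ax": 0.0, "ay": -0.0, "az": 0.13}, {"jaw": 1.0, "tx": -0.0524, "ty": -0.051, "tz": -0.0216, "ax": 0.0, "ay": -0.0, "az": 0.259}, {"jaw": 1.0, "tx": -0.0786, "ty": -0.0765, "tz": -0.0324, "ax": 0.0, "ay": -0.0, "az": 0.389}, {"jaw": 1.0, "tx": -0.1048, "ty": -0.102, "tz": -0.0432, "ax": 0.0, "ay": -0.0, "az": 0.518}, {"jaw": 1.0, "tx": -0.131, "ty": -0.1275, "tz": -0.0541, "ax": 0.0, "ay": -0.0, "az": 0.648}, {"jaw": 1.0, "tx": -0.1572, "ty": -0.153, "tz": -0.0649, "ax": 0.0, "ay": -0.0, "az": 0.778}, {"jaw": 1.0, "tx": -0.1834, "ty": -0.1785, "tz": -0.0757, "ax": 0.0, "ay": -0.0, "az": 0.907}, {"jaw": 1.0, "tx": -0.2096, "ty": -0.204, "tz": -0.0865, "ax": 0.0, "ay": -0.0, "az": 1.037}]
```

Emit:
{"fn": "step_arm", "kwargs": {
  "steps": [
    {"jaw": 1, "tx": -0.026, "ty": -0.026, "tz": -0.011, "az": 0.13},
    {"jaw": 1, "tx": -0.052, "ty": -0.051, "tz": -0.022, "az": 0.26},
    {"jaw": 1, "tx": -0.079, "ty": -0.077, "tz": -0.032, "az": 0.39},
    {"jaw": 1, "tx": -0.105, "ty": -0.102, "tz": -0.043, "az": 0.52},
    {"jaw": 1, "tx": -0.131, "ty": -0.128, "tz": -0.054, "az": 0.65},
    {"jaw": 1, "tx": -0.157, "ty": -0.153, "tz": -0.065, "az": 0.78},
    {"jaw": 1, "tx": -0.183, "ty": -0.179, "tz": -0.076, "az": 0.91},
    {"jaw": 1, "tx": -0.21, "ty": -0.204, "tz": -0.087, "az": 1.04}
  ]
}}

```text
invalid input
```

```bash
python3 way.py .44 .03 .30 45 0 8 1
```

```text
[{"jaw": 1.0, "tx": -0.0523, "ty": -0.0513, "tz": -0.0108, "ax": 0.0, "ay": -0.0, "az": 0.263}, {"jaw": 1.0, "tx": -0.1046, "ty": -0.1025, "tz": -0.0216, "ax": 0.0, "ay": -0.0, "az": 0.525}, {"jaw": 1.0, "tx": -0.1568, "ty": -0.1538, "tz": -0.0324, "ax": 0.0, "ay": -0.0, "az": 0.788}, {"jaw": 1.0, "tx": -0.2091, "ty": -0.205, "tz": -0.0433, "ax": 0.0, "ay": -0.0, "az": 1.051}, {"jaw": 1.0, "tx": -0.2614, "ty": -0.2563, "tz": -0.0541, "ax": 0.0, "ay": -0.0, "az": 1.313}, {"jaw": 1.0, "tx": -0.3137, "ty": -0.3076, "tz": -0.0649, "ax": 0.0, "ay": -0.0, "az": 1.576}, {"jaw": 1.0, "tx": -0.366, "ty": -0.3588, "tz": -0.0757, "ax": 0.0, "ay": -0.0, "az": 1.839}, {"jaw": 1.0, "tx": -0.4182, "ty": -0.4101, "tz": -0.0865, "ax": 0.0, "ay": -0.0, "az": 2.101}]
```

Every key must be present, so I'll resend with all of them.

Emit:
{"fn": "step_arm", "kwargs": {
  "steps": [
    {"jaw": 1, "tx": -0.026, "ty": -0.026, "tz": -0.011, "ax": 0, "ay": 0, "az": 0.13},
    {"jaw": 1, "tx": -0.052, "ty": -0.051, "tz": -0.022, "ax": 0, "ay": 0, "az": 0.26},
    {"jaw": 1, "tx": -0.079, "ty": -0.077, "tz": -0.032, "ax": 0, "ay": 0, "az": 0.39},
    {"jaw": 1, "tx": -0.105, "ty": -0.102, "tz": -0.043, "ax": 0, "ay": 0, "az": 0.52},
    {"jaw": 1, "tx": -0.131, "ty": -0.128, "tz": -0.054, "ax": 0, "ay": 0, "az": 0.65},
    {"jaw": 1, "tx": -0.157, "ty": -0.153, "tz": -0.065, "ax": 0, "ay": 0, "az": 0.78},
    {"jaw": 1, "tx": -0.183, "ty": -0.179, "tz": -0.076, "ax": 0, "ay": 0, "az": 0.91},
    {"jaw": 1, "tx": -0.21, "ty": -0.204, "tz": -0.087, "ax": 0, "ay": 0, "az": 1.04}
  ]
}}

```text
time: 1.5
tool_pos: [0.2908, 0.2806, 0.3013]
ee_rot: [3.141, -0.0, 1.842]
wrist_force: [-0.1, 0.1, -1.1]
width: 0.0939
```

```bash
python3 way.py .44 .03 .30 45 0 8 1
```

```text
[{"jaw": 1.0, "tx": -0.0352, "ty": 0.0096, "tz": 0.0002, "ax": 0.0, "ay": -0.0, "az": 0.132}, {"jaw": 1.0, "tx": -0.0703, "ty": 0.0192, "tz": 0.0003, "ax": 0.0, "ay": -0.0, "az": 0.264}, {"jaw": 1.0, "tx": -0.1055, "ty": 0.0288, "tz": 0.0005, "ax": 0.0, "ay": -0.0, "az": 0.396}, {"jaw": 1.0, "tx": -0.1407, "ty": 0.0383, "tz": 0.0006, "ax": 0.0, "ay": -0.0, "az": 0.528}, {"jaw": 1.0, "tx": -0.1759, "ty": 0.0479, "tz": 0.0008, "ax": 0.0, "ay": -0.001, "az": 0.66}, {"jaw": 1.0, "tx": -0.211, "ty": 0.0575, "tz": 0.0009, "ax": 0.001, "ay": -0.001, "az": 0.792}, {"jaw": 1.0, "tx": -0.2462, "ty": 0.0671, "tz": 0.0011, "ax": 0.001, "ay": -0.001, "az": 0.924}, {"jaw": 1.0, "tx": -0.2814, "ty": 0.0767, "tz": 0.0012, "ax": 0.001, "ay": -0.001, "az": 1.056}]
```

Emit:
{"fn": "step_arm", "kwargs": {
  "steps": [
    {"jaw": 1, "tx": -0.035, "ty": 0.01, "tz": 0, "ax": 0, "ay": 0, "az": 0.132},
    {"jaw": 1, "tx": -0.07, "ty": 0.019, "tz": 0, "ax": 0, "ay": 0, "az": 0.264},
    {"jaw": 1, "tx": -0.105, "ty": 0.029, "tz": 0, "ax": 0, "ay": 0, "az": 0.396},
    {"jaw": 1, "tx": -0.141, "ty": 0.038, "tz": 0, "ax": 0, "ay": 0, "az": 0.528},
    {"jaw": 1, "tx": -0.176, "ty": 0.048, "tz": 0, "ax": 0, "ay": 0, "az": 0.66},
    {"jaw": 1, "tx": -0.211, "ty": 0.058, "tz": 0, "ax": 0, "ay": 0, "az": 0.792},
    {"jaw": 1, "tx": -0.246, "ty": 0.067, "tz": 0, "ax": 0, "ay": 0, "az": 0.924},
    {"jaw": 1, "tx": -0.281, "ty": 0.077, "tz": 0, "ax": 0, "ay": 0, "az": 1.056}
  ]
}}

```text
time: 2.3
tool_pos: [0.4407, 0.029, 0.3015]
ee_rot: [3.141, -0.002, 0.78]
wrist_force: [0.3, 0.0, -0.4]
width: 0.0942
```

```bash
python3 way.py .594 -.2175 .27 -17 0 8 1
```

```text
[{"jaw": 1.0, "tx": -0.0081, "ty": 0.0354, "tz": 0.0039, "ax": -0.0, "ay": -0.0, "az": 0.135}, {"jaw": 1.0, "tx": -0.0161, "ty": 0.0708, "tz": 0.0079, "ax": -0.0, "ay": -0.0, "az": 0.269}, {"jaw": 1.0, "tx": -0.0242, "ty": 0.1061, "tz": 0.0118, "ax": -0.0, "ay": -0.001, "az": 0.404}, {"jaw": 1.0, "tx": -0.0322, "ty": 0.1415, "tz": 0.0158, "ax": -0.0, "ay": -0.001, "az": 0.538}, {"jaw": 1.0, "tx": -0.0403, "ty": 0.1769, "tz": 0.0197, "ax": -0.0, "ay": -0.001, "az": 0.673}, {"jaw": 1.0, "tx": -0.0483, "ty": 0.2123, "tz": 0.0237, "ax": -0.0, "ay": -0.001, "az": 0.808}, {"jaw": 1.0, "tx": -0.0564, "ty": 0.2476, "tz": 0.0276, "ax": -0.0, "ay": -0.002, "az": 0.942}, {"jaw": 1.0, "tx": -0.0645, "ty": 0.283, "tz": 0.0316, "ax": -0.0, "ay": -0.002, "az": 1.077}]
```

Emit:
{"fn": "step_arm", "kwargs": {
  "steps": [
    {"jaw": 1, "tx": -0.008, "ty": 0.035, "tz": 0.004, "ax": 0, "ay": 0, "az": 0.135},
    {"jaw": 1, "tx": -0.016, "ty": 0.071, "tz": 0.008, "ax": 0, "ay": 0, "az": 0.269},
    {"jaw": 1, "tx": -0.024, "ty": 0.106, "tz": 0.012, "ax": 0, "ay": 0, "az": 0.404},
    {"jaw": 1, "tx": -0.032, "ty": 0.142, "tz": 0.016, "ax": 0, "ay": 0, "az": 0.538},
    {"jaw": 1, "tx": -0.04, "ty": 0.177, "tz": 0.02, "ax": 0, "ay": 0, "az": 0.673},
    {"jaw": 1, "tx": -0.048, "ty": 0.212, "tz": 0.024, "ax": 0, "ay": 0, "az": 0.808},
    {"jaw": 1, "tx": -0.056, "ty": 0.248, "tz": 0.028, "ax": 0, "ay": 0, "az": 0.942},
    {"jaw": 1, "tx": -0.0645, "ty": 0.283, "tz": 0.032, "ax": 0, "ay": -0.002, "az": 1.077}
  ]
}}

```text
time: 3.1
tool_pos: [0.5946, -0.2189, 0.2693]
ee_rot: [-3.141, 0.0, -0.303]
wrist_force: [0.1, 0.2, 0.0]
width: 0.0939
```

```bash
python3 way.py .594 -.2175 .156 -17 0 6 1
```

```text
[{"jaw": 1.0, "tx": -0.0002, "ty": -0.0002, "tz": 0.0189, "ax": -0.0, "ay": 0.0, "az": -0.001}, {"jaw": 1.0, "tx": -0.0003, "ty": -0.0004, "tz": 0.0378, "ax": -0.0, "ay": 0.0, "az": -0.002}, {"jaw": 1.0, "tx": -0.0005, "ty": -0.0006, "tz": 0.0567, "ax": -0.0, "ay": 0.0, "az": -0.003}, {"jaw": 1.0, "tx": -0.0007, "ty": -0.0007, "tz": 0.0756, "ax": -0.0, "ay": 0.0, "az": -0.004}, {"jaw": 1.0, "tx": -0.0008, "ty": -0.0009, "tz": 0.0944, "ax": -0.0, "ay": 0.0, "az": -0.005}, {"jaw": 1.0, "tx": -0.001, "ty": -0.0011, "tz": 0.1133, "ax": -0.0, "ay": 0.0, "az": -0.006}]
```

Emit:
{"fn": "step_arm", "kwargs": {
  "steps": [
    {"jaw": 1, "tx": 0, "ty": 0, "tz": 0.025, "ax": 0, "ay": 0, "az": 0},
    {"jaw": 1, "tx": 0, "ty": 0, "tz": 0.055, "ax": 0, "ay": 0, "az": 0},
    {"jaw": 1, "tx": -0.001, "ty": -0.001, "tz": 0.08, "ax": 0, "ay": 0, "az": -0.004},
    {"jaw": 1, "tx": -0.001, "ty": -0.001, "tz": 0.1, "ax": 0, "ay": 0, "az": -0.006},
    {"jaw": 1, "tx": -0.001, "ty": -0.001, "tz": 0.113, "ax": 0, "ay": 0, "az": -0.006},
    {"jaw": 1, "tx": -0.001, "ty": -0.001, "tz": 0.113, "ax": 0, "ay": 0, "az": -0.006}
  ]
}}

```text
time: 3.7
tool_pos: [0.5929, -0.2171, 0.1537]
ee_rot: [-3.141, 0.005, -0.297]
wrist_force: [0.8, 0.3, -0.9]
width: 0.0941
```

Emit:
{"fn": "step_arm", "kwargs": {
  "steps": [
    {"jaw": 0.1, "tx": 0, "ty": 0, "tz": 0, "ax": 0, "ay": 0, "az": 0},
    {"jaw": 0.1, "tx": 0, "ty": 0, "tz": 0, "ax": 0, "ay": 0, "az": 0},
    {"jaw": 0.1, "tx": 0, "ty": 0, "tz": 0, "ax": 0, "ay": 0, "az": 0},
    {"jaw": 0.1, "tx": 0, "ty": 0, "tz": 0, "ax": 0, "ay": 0, "az": 0},
    {"jaw": 0, "tx": 0, "ty": 0, "tz": 0, "ax": 0, "ay": 0, "az": 0},
    {"jaw": 0, "tx": 0, "ty": 0, "tz": 0, "ax": 0, "ay": 0, "az": 0},
    {"jaw": 0, "tx": 0, "ty": 0, "tz": 0, "ax": 0, "ay": 0, "az": 0},
    {"jaw": 0, "tx": 0, "ty": 0, "tz": 0, "ax": 0, "ay": 0, "az": 0}
  ]
}}

```text
time: 4.5
tool_pos: [0.5927, -0.2174, 0.1537]
ee_rot: [-3.141, 0.005, -0.297]
wrist_force: [0.4, -0.7, -1.0]
width: 0.0336
```

Run:
```python
from h import *
_,_,o=now(); print(o)
p,d=snapshot("side"); cv2.imwrite("pics/g.png",cv2.resize(p[60:220,230:390],None,fx=3.5,fy=3.5,interpolation=cv2.INTER_CUBIC)[:,:,::-1])
```

```text
{'time': 4.5, 'joint_positions': array([-4.41136759e-01,  2.89208812e-01,  1.25350833e+00, -3.86029037e-04,
        1.60370357e+00,  1.42648281e+00]), 'qvel': array([-0.00080463,  0.00131637, -0.00090989, -0.00461421, -0.00136781,
       -0.00094221]), 'joint_torque': array([ 8.96391459e-01, -4.24354827e+01, -2.99916977e+01,  4.99804728e-01,
        6.43536542e-02, -2.40209280e-03]), 'tool_pos': array([ 0.59273829, -0.21742727,  0.1536938 ]), 'ee_rot': array([-3.14128018,  0.00483336, -0.29683425]), 'wrist_force': array([ 0.41661926, -0.70847708, -0.99449344]), 'wrist_torque': array([-0.21722447,  0.20333049, -0.01706172]), 'width': 0.03362476747534236}
```

View pics/g.png

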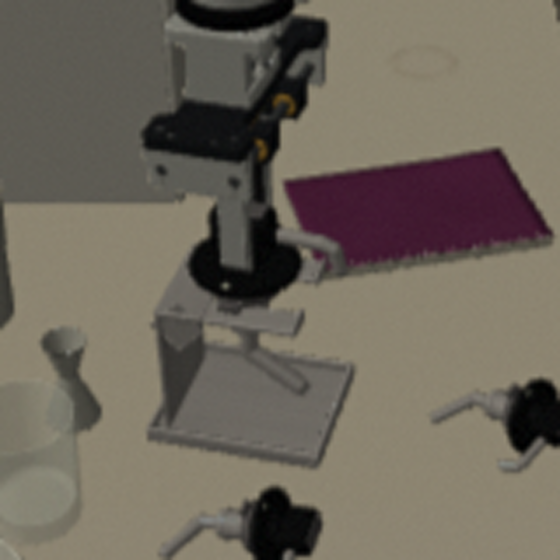

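The gripper is straddling the grip head and the jaws are still closing (33.6 mm, and the head is 26 mm). I'll finish closing, then lift.

Emit:
{"fn": "step_arm", "kwargs": {
  "steps": [
    {"jaw": 0, "tx": 0, "ty": 0, "tz": 0, "ax": 0, "ay": 0, "az": 0},
    {"jaw": 0, "tx": 0, "ty": 0, "tz": 0, "ax": 0, "ay": 0, "az": 0},
    {"jaw": 0, "tx": 0, "ty": 0, "tz": 0, "ax": 0, "ay": 0, "az": 0},
    {"jaw": 0, "tx": 0, "ty": 0, "tz": 0, "ax": 0, "ay": 0, "az": 0},
    {"jaw": 0, "tx": 0, "ty": 0, "tz": 0, "ax": 0, "ay": 0, "az": 0}
  ]
}}

```text
time: 5.05
tool_pos: [0.5926, -0.2175, 0.1535]
ee_rot: [-3.141, 0.005, -0.297]
wrist_force: [0.1, -0.0, 0.4]
width: 0.0274
```

Emit:
{"fn": "step_arm", "kwargs": {
  "steps": [
    {"jaw": 0, "tx": 0, "ty": 0, "tz": -0.01, "ax": 0, "ay": 0, "az": 0},
    {"jaw": 0, "tx": 0, "ty": 0, "tz": -0.03, "ax": 0, "ay": 0, "az": 0},
    {"jaw": 0, "tx": 0, "ty": 0, "tz": -0.06, "ax": 0, "ay": 0, "az": 0},
    {"jaw": 0, "tx": 0, "ty": 0, "tz": -0.09, "ax": 0, "ay": 0, "az": 0},
    {"jaw": 0, "tx": 0, "ty": 0, "tz": -0.12, "ax": 0, "ay": 0, "az": 0},
    {"jaw": 0, "tx": 0, "ty": 0, "tz": -0.14, "ax": 0, "ay": 0, "az": 0},
    {"jaw": 0, "tx": 0, "ty": 0, "tz": -0.155, "ax": 0, "ay": 0, "az": 0},
    {"jaw": 0, "tx": 0, "ty": 0, "tz": -0.16, "ax": 0, "ay": 0, "az": 0}
  ]
}}

```text
time: 5.85
tool_pos: [0.5939, -0.2178, 0.3165]
ee_rot: [3.141, 0.001, -0.297]
wrist_force: [0.1, 0.9, -2.2]
width: 0.0274
```

```bash
python3 - <<'E'
from h import *
P,r,o=now(); print(o["width"],o["wrist_force"],o["wrist_torque"])
n="side"; p,d=snapshot(n); c=proj(n,P).astype(int); print(c, proj(n,P+[0,0,-.022]))
u0,v0=max(c[0]-75,0),max(c[1]-60,0)
cv2.imwrite("pics/l.png",cv2.resize(p[v0:v0+150,u0:u0+150],None,fx=4,fy=4,interpolation=cv2.INTER_CUBIC)[:,:,::-1]);print(u0,v0)
S=[s for s in silhouettes(n,"pump")]; print([(s["rect"],s["confidence"]) for s in S])
E
python3 way.py .5945 -.04 .313 -3 0 8 0
```

```text
0.02739475678482258 [ 0.05087377  0.88145789 -2.22573542] [-0.02008338  0.10865184  0.04225239]
[296  67] [296.95211421  76.75594545]
221 7
[([277.1, 199.0, 322.5, 228.7], 0.89), ([353.1, 164.3, 396.0, 194.8], 0.64)]
[{"jaw": 0.0, "tx": -0.0064, "ty": -0.0213, "tz": 0.0002, "ax": -0.0, "ay": 0.0, "az": -0.031}, {"jaw": 0.0, "tx": -0.0128, "ty": -0.0426, "tz": 0.0004, "ax": -0.0, "ay": 0.001, "az": -0.061}, {"jaw": 0.0, "tx": -0.0192, "ty": -0.0638, "tz": 0.0006, "ax": -0.0, "ay": 0.001, "az": -0.092}, {"jaw": 0.0, "tx": -0.0256, "ty": -0.0851, "tz": 0.0009, "ax": -0.0, "ay": 0.002, "az": -0.122}, {"jaw": 0.0, "tx": -0.032, "ty": -0.1064, "tz": 0.0011, "ax": -0.0, "ay": 0.002, "az": -0.153}, {"jaw": 0.0, "tx": -0.0384, "ty": -0.1277, "tz": 0.0013, "ax": -0.0, "ay": 0.003, "az": -0.183}, {"jaw": 0.0, "tx": -0.0447, "ty": -0.149, "tz": 0.0015, "ax": -0.0, "ay": 0.003, "az": -0.214}, {"jaw": 0.0, "tx": -0.0511, "ty": -0.1702, "tz": 0.0017, "ax": -0.001, "ay": 0.003, "az": -0.244}]
```

View pics/l.png

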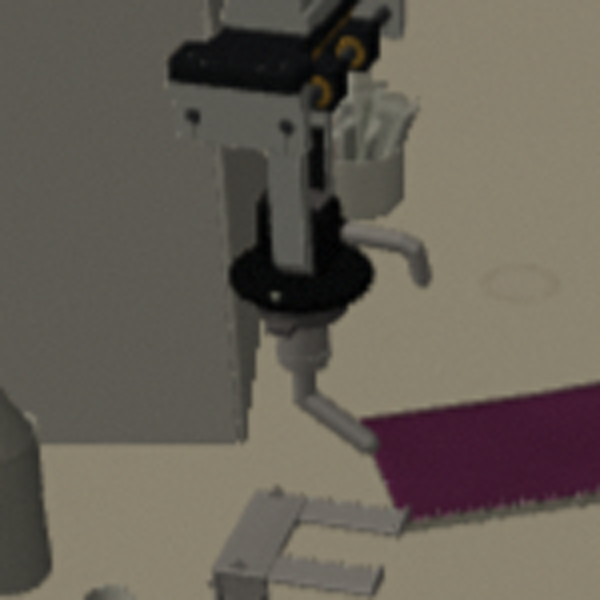

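The pump is in the jaws and upright, with its spout toward −x and its foot clear of the fork. Next I'll carry it over the jar.

```bash
cat > way2.py <<'E'
# python3 way2.py yawdeg jaw "x,z,tilt;..." n : pump-origin states (mm rel. jar mouth, x along pump heading), n rows per leg
import sys; from h import *
OFF=np.array([-.0015,0,.0217]); JM=np.array([.590,.1325,.140])
def tgt(yaw,x,z,t,y=0):
    H=R.from_euler("z",yaw); Q=H*R.from_euler("y",-t); return JM+H.apply([x,y,z])+Q.apply(OFF), tool_R(yaw,t)
def pump():
    p,r,o=now(); Q=r*R.from_euler("x",np.pi); w=Q.as_euler("zyx"); q=p-Q.apply(OFF); d=R.from_euler("z",-w[0]).apply(q-JM)*1e3
    return "pump rel mouth(mm) %s yaw %.1f tilt %.1f roll %.1f F %s T %s w %.4f t %.2f"%(d.round(1),*np.rad2deg(w*[1,-1,1]),np.round(o["wrist_force"],1),np.round(o["wrist_torque"],2),o["width"],o["time"])
if __name__=="__main__":
    print(pump())
    if len(sys.argv)>1:
        yaw=np.deg2rad(float(sys.argv[1])); out=[]
        for s in sys.argv[3].split(";"):
            x,z,t=map(float,s.split(",")); out.append(tgt(yaw,x/1e3,z/1e3,np.deg2rad(t)))
        n=int(sys.argv[4]) if len(sys.argv)>4 else 1
        if n>1: line(*out[0],n,float(sys.argv[2]))
        else: rows(out,float(sys.argv[2]))
E
python3 way2.py 10 0 "0,145,0" 8
```

```text
pump rel mouth(mm) [ 107.3 -333.9  152.8] yaw -17.0 tilt -0.2 roll 0.1 F [-0.   0.5 -1.5] T [-0.02  0.15  0.  ] w 0.0271 t 5.95
[{"jaw": 0.0, "tx": -0.0134, "ty": -0.0416, "tz": 0.001, "ax": -0.0, "ay": 0.0, "az": -0.059}, {"jaw": 0.0, "tx": -0.0268, "ty": -0.0833, "tz": 0.0021, "ax": -0.0, "ay": 0.001, "az": -0.118}, {"jaw": 0.0, "tx": -0.0402, "ty": -0.1249, "tz": 0.0031, "ax": -0.0, "ay": 0.001, "az": -0.177}, {"jaw": 0.0, "tx": -0.0536, "ty": -0.1666, "tz": 0.0041, "ax": -0.0, "ay": 0.002, "az": -0.236}, {"jaw": 0.0, "tx": -0.067, "ty": -0.2082, "tz": 0.0051, "ax": -0.001, "ay": 0.002, "az": -0.295}, {"jaw": 0.0, "tx": -0.0804, "ty": -0.2499, "tz": 0.0062, "ax": -0.001, "ay": 0.003, "az": -0.353}, {"jaw": 0.0, "tx": -0.0938, "ty": -0.2915, "tz": 0.0072, "ax": -0.001, "ay": 0.003, "az": -0.412}, {"jaw": 0.0, "tx": -0.1072, "ty": -0.3332, "tz": 0.0082, "ax": -0.001, "ay": 0.003, "az": -0.471}]
```

Emit:
{"fn": "step_arm", "kwargs": {
  "steps": [
    {"jaw": 0, "tx": -0.007, "ty": -0.02, "tz": 0, "ax": 0, "ay": 0, "az": -0.03},
    {"jaw": 0, "tx": -0.021, "ty": -0.065, "tz": 0.002, "ax": 0, "ay": 0, "az": -0.09},
    {"jaw": 0, "tx": -0.036, "ty": -0.112, "tz": 0.003, "ax": 0, "ay": 0, "az": -0.16},
    {"jaw": 0, "tx": -0.051, "ty": -0.16, "tz": 0.004, "ax": 0, "ay": 0, "az": -0.23},
    {"jaw": 0, "tx": -0.067, "ty": -0.207, "tz": 0.005, "ax": 0, "ay": 0.002, "az": -0.295},
    {"jaw": 0, "tx": -0.082, "ty": -0.254, "tz": 0.006, "ax": 0, "ay": 0.003, "az": -0.36},
    {"jaw": 0, "tx": -0.096, "ty": -0.298, "tz": 0.007, "ax": 0, "ay": 0.003, "az": -0.42},
    {"jaw": 0, "tx": -0.107, "ty": -0.333, "tz": 0.008, "ax": -0.001, "ay": 0.003, "az": -0.471}
  ]
}}

```text
time: 6.75
tool_pos: [0.5876, 0.1348, 0.3052]
ee_rot: [-3.141, 0.003, 0.178]
wrist_force: [-0.7, 0.1, -1.8]
width: 0.0279
```

```bash
python3 way2.py 10 0 "-4,142,6;-8,138,12;-10,134,18;-14,130,24;-18,126,30;-20,122,33;-20,118,33;-20,118,33"
```

```text
pump rel mouth(mm) [ -0.6   2.7 143.5] yaw 10.2 tilt -0.2 roll 0.0 F [-0.7  0.1 -1.8] T [-0.05  0.16 -0.06] w 0.0279 t 6.75
[{"jaw": 0.0, "tx": -0.0057, "ty": 0.0026, "tz": 0.0018, "ax": -0.001, "ay": 0.108, "az": 0.004}, {"jaw": 0.0, "tx": -0.0119, "ty": 0.0026, "tz": 0.0063, "ax": -0.001, "ay": 0.213, "az": 0.004}, {"jaw": 0.0, "tx": -0.0161, "ty": 0.0026, "tz": 0.0111, "ax": -0.001, "ay": 0.317, "az": 0.004}, {"jaw": 0.0, "tx": -0.0221, "ty": 0.0026, "tz": 0.0161, "ax": -0.002, "ay": 0.422, "az": 0.004}, {"jaw": 0.0, "tx": -0.0281, "ty": 0.0026, "tz": 0.0212, "ax": -0.002, "ay": 0.527, "az": 0.004}, {"jaw": 0.0, "tx": -0.031, "ty": 0.0025, "tz": 0.0259, "ax": -0.002, "ay": 0.579, "az": 0.004}, {"jaw": 0.0, "tx": -0.031, "ty": 0.0025, "tz": 0.0299, "ax": -0.002, "ay": 0.579, "az": 0.004}, {"jaw": 0.0, "tx": -0.031, "ty": 0.0025, "tz": 0.0299, "ax": -0.002, "ay": 0.579, "az": 0.004}]
```

Emit:
{"fn": "step_arm", "kwargs": {
  "steps": [
    {"jaw": 0, "tx": -0.006, "ty": 0.0025, "tz": 0.002, "ax": 0, "ay": 0.108, "az": 0.004},
    {"jaw": 0, "tx": -0.012, "ty": 0.0025, "tz": 0.006, "ax": 0, "ay": 0.213, "az": 0.004},
    {"jaw": 0, "tx": -0.016, "ty": 0.0025, "tz": 0.011, "ax": 0, "ay": 0.317, "az": 0.004},
    {"jaw": 0, "tx": -0.022, "ty": 0.0025, "tz": 0.016, "ax": 0, "ay": 0.422, "az": 0.004},
    {"jaw": 0, "tx": -0.028, "ty": 0.0025, "tz": 0.021, "ax": 0, "ay": 0.527, "az": 0.004},
    {"jaw": 0, "tx": -0.031, "ty": 0.0025, "tz": 0.026, "ax": 0, "ay": 0.579, "az": 0.004},
    {"jaw": 0, "tx": -0.031, "ty": 0.0025, "tz": 0.03, "ax": 0, "ay": 0.579, "az": 0.004},
    {"jaw": 0, "tx": -0.031, "ty": 0.0025, "tz": 0.03, "ax": 0, "ay": 0.579, "az": 0.004}
  ]
}}

```text
time: 7.55
tool_pos: [0.5564, 0.1267, 0.2731]
ee_rot: [-3.139, -0.571, 0.173]
wrist_force: [0.4, 0.4, -1.4]
width: 0.0274
```

```bash
python3 - <<'E'
import way2; from h import *
print(way2.pump())
n="side"; p,d=snapshot(n); P,r,_=now(); Q=r*R.from_euler("x",np.pi); O=P-Q.apply(way2.OFF)
v=p.copy()
for a in((0,0,0),(0,0,-.052),(0,0,-.075),(-.04,0,-.098),(-.072,0,.016)):
    c=proj(n,O+Q.apply(a)); print(a,c.round(1)); 
cv2.imwrite("pics/t.png",cv2.resize(p[90:300,200:400],None,fx=2.8,fy=2.8,interpolation=cv2.INTER_CUBIC)[:,:,::-1])
E
python3 way2.py 10 0 "-21,112,33;-22,104,33;-22,96,33;-24,88,33;-26,80,33;-26,74,33;-26,70,33;-26,70,33"
```

```text
pump rel mouth(mm) [-21.1   0.8 115.6] yaw 11.8 tilt 32.2 roll 6.5 F [ 0.4  0.4 -1.4] T [-0.12  0.64 -0.02] w 0.0274 t 7.55
(0, 0, 0) [301.9 193.6]
(0, 0, -0.052) [287.2 213.5]
(0, 0, -0.075) [281.  221.8]
(-0.04, 0, -0.098) [293.7 235.5]
(-0.072, 0, 0.016) [340.8 199.6]
pump rel mouth(mm) [-20.1   0.7 117. ] yaw 11.8 tilt 32.3 roll 6.5 F [ 0.8  0.  -2.6] T [-0.09  0.52 -0.01] w 0.0272 t 7.60
[{"jaw": 0.0, "tx": -0.0035, "ty": 0.0, "tz": 0.0037, "ax": -0.002, "ay": 0.003, "az": -0.001}, {"jaw": 0.0, "tx": -0.0087, "ty": 0.0001, "tz": 0.0099, "ax": -0.002, "ay": 0.003, "az": -0.001}, {"jaw": 0.0, "tx": -0.0131, "ty": 0.0001, "tz": 0.0166, "ax": -0.002, "ay": 0.003, "az": -0.001}, {"jaw": 0.0, "tx": -0.0191, "ty": 0.0001, "tz": 0.0223, "ax": -0.002, "ay": 0.003, "az": -0.001}, {"jaw": 0.0, "tx": -0.0251, "ty": 0.0001, "tz": 0.0279, "ax": -0.002, "ay": 0.003, "az": -0.001}, {"jaw": 0.0, "tx": -0.0283, "ty": 0.0001, "tz": 0.0329, "ax": -0.002, "ay": 0.003, "az": -0.001}, {"jaw": 0.0, "tx": -0.0305, "ty": 0.0001, "tz": 0.0363, "ax": -0.002, "ay": 0.003, "az": -0.001}, {"jaw": 0.0, "tx": -0.0305, "ty": 0.0001, "tz": 0.0363, "ax": -0.002, "ay": 0.003, "az": -0.001}]
```

View pics/t.png

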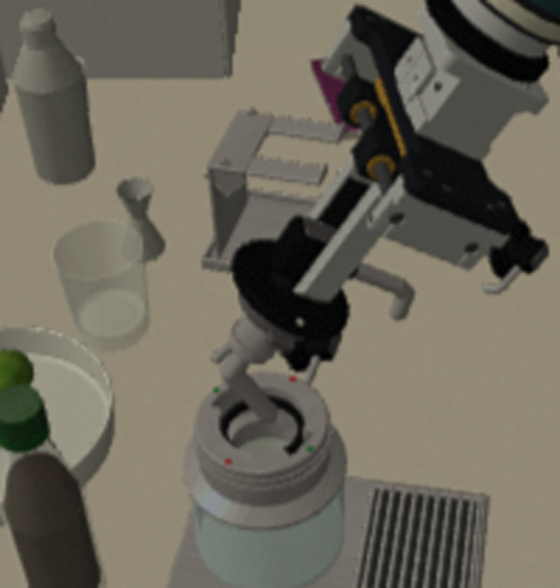

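The pump is tilted about 33°, and the foot end (px ~296,237) sits over the bore (centre ~294,242). My prediction was (293.7,235.5), so the hand offset is good to 2–3 mm. I'll go down.

Emit:
{"fn": "step_arm", "kwargs": {
  "steps": [
    {"jaw": 0, "tx": -0.0035, "ty": 0, "tz": 0.004, "ax": -0.002, "ay": 0.003, "az": 0},
    {"jaw": 0, "tx": -0.009, "ty": 0, "tz": 0.01, "ax": -0.002, "ay": 0.003, "az": 0},
    {"jaw": 0, "tx": -0.013, "ty": 0, "tz": 0.0165, "ax": -0.002, "ay": 0.003, "az": 0},
    {"jaw": 0, "tx": -0.019, "ty": 0, "tz": 0.022, "ax": -0.002, "ay": 0.003, "az": 0},
    {"jaw": 0, "tx": -0.025, "ty": 0, "tz": 0.028, "ax": -0.002, "ay": 0.003, "az": 0},
    {"jaw": 0, "tx": -0.0285, "ty": 0, "tz": 0.033, "ax": -0.002, "ay": 0.003, "az": 0},
    {"jaw": 0, "tx": -0.0305, "ty": 0, "tz": 0.036, "ax": -0.002, "ay": 0.003, "az": 0},
    {"jaw": 0, "tx": -0.0305, "ty": 0, "tz": 0.036, "ax": -0.002, "ay": 0.003, "az": 0}
  ]
}}

```text
time: 8.4
tool_pos: [0.551, 0.1258, 0.2267]
ee_rot: [-3.141, -0.575, 0.173]
wrist_force: [0.1, -2.0, -2.3]
width: 0.0276
```

```bash
sed -i 's/as_euler("zyx")/as_euler("ZYX")/' way2.py; python3 way2.py 10 0 "-26,66,31;-26,62,30;-26,58,30;-26,54,30;-26,50,30;-25,47,29;-25,47,29"
```

```text
pump rel mouth(mm) [-26.5   0.1  69.3] yaw 9.9 tilt 32.9 roll 0.0 F [ 0.1 -2.  -2.3] T [-0.18  0.7   0.  ] w 0.0276 t 8.40
[{"jaw": 0.0, "tx": -0.0006, "ty": 0.0001, "tz": 0.003, "ax": 0.0, "ay": -0.034, "az": -0.001}, {"jaw": 0.0, "tx": -0.0024, "ty": 0.0001, "tz": 0.0064, "ax": 0.0, "ay": -0.051, "az": -0.001}, {"jaw": 0.0, "tx": -0.0046, "ty": 0.0001, "tz": 0.0097, "ax": 0.0, "ay": -0.051, "az": -0.001}, {"jaw": 0.0, "tx": -0.0068, "ty": 0.0001, "tz": 0.0131, "ax": 0.0, "ay": -0.051, "az": -0.001}, {"jaw": 0.0, "tx": -0.0089, "ty": 0.0001, "tz": 0.0164, "ax": 0.0, "ay": -0.051, "az": -0.001}, {"jaw": 0.0, "tx": -0.0094, "ty": 0.0001, "tz": 0.0195, "ax": 0.0, "ay": -0.069, "az": -0.001}, {"jaw": 0.0, "tx": -0.0094, "ty": 0.0001, "tz": 0.0195, "ax": 0.0, "ay": -0.069, "az": -0.001}]
```

Emit:
{"fn": "step_arm", "kwargs": {
  "steps": [
    {"jaw": 0, "tx": -0.0005, "ty": 0, "tz": 0.003, "ax": 0, "ay": -0.034, "az": 0},
    {"jaw": 0, "tx": -0.0025, "ty": 0, "tz": 0.0065, "ax": 0, "ay": -0.051, "az": 0},
    {"jaw": 0, "tx": -0.0045, "ty": 0, "tz": 0.0095, "ax": 0, "ay": -0.051, "az": 0},
    {"jaw": 0, "tx": -0.007, "ty": 0, "tz": 0.013, "ax": 0, "ay": -0.051, "az": 0},
    {"jaw": 0, "tx": -0.009, "ty": 0, "tz": 0.0165, "ax": 0, "ay": -0.051, "az": 0},
    {"jaw": 0, "tx": -0.0095, "ty": 0, "tz": 0.0195, "ax": 0, "ay": -0.069, "az": 0},
    {"jaw": 0, "tx": -0.0095, "ty": 0, "tz": 0.0195, "ax": 0, "ay": -0.069, "az": 0}
  ]
}}

```text
time: 9.1
tool_pos: [0.5537, 0.1262, 0.2047]
ee_rot: [-3.141, -0.505, 0.173]
wrist_force: [0.3, 0.0, -2.1]
width: 0.0273
```

```bash
python3 way2.py 10 0 "-22,44,27;-18,40,21;-14,36,18;-10,32,12;-6,30,9;-2,27,6;0,25,3;0,24,0"
```

```text
pump rel mouth(mm) [-25.    0.1  46.4] yaw 9.9 tilt 28.9 roll 0.0 F [ 0.3  0.  -2.1] T [-0.16  0.54 -0.01] w 0.0273 t 9.10
[{"jaw": 0.0, "tx": 0.0022, "ty": 0.0001, "tz": 0.0036, "ax": 0.0, "ay": -0.034, "az": -0.001}, {"jaw": 0.0, "tx": 0.006, "ty": 0.0001, "tz": 0.009, "ax": 0.0, "ay": -0.139, "az": -0.001}, {"jaw": 0.0, "tx": 0.0087, "ty": 0.0001, "tz": 0.0146, "ax": 0.0, "ay": -0.191, "az": -0.001}, {"jaw": 0.0, "tx": 0.0126, "ty": 0.0001, "tz": 0.0204, "ax": -0.0, "ay": -0.296, "az": -0.001}, {"jaw": 0.0, "tx": 0.0162, "ty": 0.0001, "tz": 0.0244, "ax": -0.0, "ay": -0.348, "az": -0.001}, {"jaw": 0.0, "tx": 0.0193, "ty": 0.0001, "tz": 0.0293, "ax": -0.0, "ay": -0.4, "az": -0.001}, {"jaw": 0.0, "tx": 0.0212, "ty": 0.0001, "tz": 0.0324, "ax": -0.0, "ay": -0.453, "az": -0.001}, {"jaw": 0.0, "tx": 0.0217, "ty": 0.0001, "tz": 0.0337, "ax": -0.0, "ay": -0.505, "az": -0.001}]
```

Emit:
{"fn": "step_arm", "kwargs": {
  "steps": [
    {"jaw": 0, "tx": 0.002, "ty": 0, "tz": 0.0035, "ax": 0, "ay": -0.034, "az": 0},
    {"jaw": 0, "tx": 0.006, "ty": 0, "tz": 0.009, "ax": 0, "ay": -0.139, "az": 0},
    {"jaw": 0, "tx": 0.0085, "ty": 0, "tz": 0.0145, "ax": 0, "ay": -0.191, "az": 0},
    {"jaw": 0, "tx": 0.0125, "ty": 0, "tz": 0.0205, "ax": 0, "ay": -0.296, "az": 0},
    {"jaw": 0, "tx": 0.016, "ty": 0, "tz": 0.0245, "ax": 0, "ay": -0.348, "az": 0},
    {"jaw": 0, "tx": 0.0195, "ty": 0, "tz": 0.0295, "ax": 0, "ay": -0.4, "az": 0},
    {"jaw": 0, "tx": 0.021, "ty": 0, "tz": 0.0325, "ax": 0, "ay": -0.453, "az": 0},
    {"jaw": 0, "tx": 0.0215, "ty": 0, "tz": 0.0335, "ax": 0, "ay": -0.505, "az": 0}
  ]
}}

```text
time: 9.9
tool_pos: [0.5893, 0.1324, 0.1857]
ee_rot: [-3.141, 0.001, 0.173]
wrist_force: [0.8, 0.7, -3.3]
width: 0.0274
```

```bash
python3 - <<'E'
import way2; from h import *
print(way2.pump())
p,d=snapshot("side"); cv2.imwrite("pics/u.png",cv2.resize(p[150:320,220:390],None,fx=3.5,fy=3.5,interpolation=cv2.INTER_CUBIC)[:,:,::-1])
E
python3 way2.py 51.8 0 "0,22,0" 8
```

```text
pump rel mouth(mm) [ 0.8  0.1 24. ] yaw 9.9 tilt -0.0 roll 0.0 F [ 0.8  0.7 -3.3] T [-0.01  0.12 -0.01] w 0.0274 t 9.90
pump rel mouth(mm) [ 1.8 -0.1 23.2] yaw 9.9 tilt -0.1 roll 0.0 F [ 1.6  0.8 -2.5] T [-0.03  0.03  0.05] w 0.0279 t 9.95
[{"jaw": 0.0, "tx": -0.0002, "ty": 0.0001, "tz": 0.0002, "ax": -0.0, "ay": 0.0, "az": -0.091}, {"jaw": 0.0, "tx": -0.0004, "ty": 0.0002, "tz": 0.0003, "ax": -0.0, "ay": 0.0, "az": -0.183}, {"jaw": 0.0, "tx": -0.0005, "ty": 0.0003, "tz": 0.0005, "ax": -0.0, "ay": 0.0, "az": -0.274}, {"jaw": 0.0, "tx": -0.0007, "ty": 0.0005, "tz": 0.0006, "ax": -0.001, "ay": 0.001, "az": -0.365}, {"jaw": 0.0, "tx": -0.0009, "ty": 0.0006, "tz": 0.0008, "ax": -0.001, "ay": 0.001, "az": -0.457}, {"jaw": 0.0, "tx": -0.0011, "ty": 0.0007, "tz": 0.0009, "ax": -0.001, "ay": 0.001, "az": -0.548}, {"jaw": 0.0, "tx": -0.0012, "ty": 0.0008, "tz": 0.0011, "ax": -0.001, "ay": 0.001, "az": -0.64}, {"jaw": 0.0, "tx": -0.0014, "ty": 0.0009, "tz": 0.0012, "ax": -0.001, "ay": 0.001, "az": -0.731}]
```

View pics/u.png

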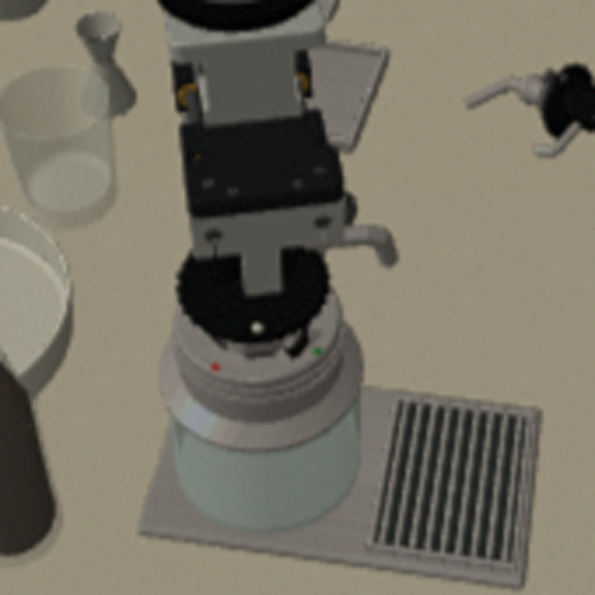

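The pump is now upright with its foot in the jar. The cap's white dot (px ~293,243) faces the camera, and the gap's green dot is at ~(311,250). I'll turn counter-clockwise to the gap yaw of about 52°.

Emit:
{"fn": "step_arm", "kwargs": {
  "steps": [
    {"jaw": 0, "tx": 0, "ty": 0, "tz": 0, "ax": 0, "ay": 0, "az": -0.09},
    {"jaw": 0, "tx": 0, "ty": 0, "tz": 0, "ax": 0, "ay": 0, "az": -0.18},
    {"jaw": 0, "tx": -0.0005, "ty": 0, "tz": 0.0005, "ax": 0, "ay": 0, "az": -0.27},
    {"jaw": 0, "tx": -0.0005, "ty": 0.0005, "tz": 0.0005, "ax": 0, "ay": 0, "az": -0.365},
    {"jaw": 0, "tx": -0.001, "ty": 0.0005, "tz": 0.001, "ax": 0, "ay": 0, "az": -0.457},
    {"jaw": 0, "tx": -0.001, "ty": 0.0005, "tz": 0.001, "ax": 0, "ay": 0, "az": -0.548},
    {"jaw": 0, "tx": -0.001, "ty": 0.001, "tz": 0.001, "ax": 0, "ay": 0, "az": -0.64},
    {"jaw": 0, "tx": -0.0015, "ty": 0.001, "tz": 0.001, "ax": -0.001, "ay": 0.001, "az": -0.731}
  ]
}}

```text
time: 10.75
tool_pos: [0.5896, 0.1313, 0.1842]
ee_rot: [3.14, -0.002, 0.908]
wrist_force: [0.2, -0.4, -2.1]
width: 0.0273
```

```bash
python3 - <<'E'
import way2; from h import *
print(way2.pump())
p,d=snapshot("side"); cv2.imwrite("pics/v.png",cv2.resize(p[170:290,240:370],None,fx=4.5,fy=4.5,interpolation=cv2.INTER_CUBIC)[:,:,::-1])
for uv,z in(((293.4,243.1),.1715),): print(plane("side",uv,z))
P,r,o=now(); print("expected lug dot dirs",[ (way2.JM[:2]+.038*np.array([np.cos(a),np.sin(a)])).round(4) for a in [np.deg2rad(99.9)]])
E
python3 way2.py 51.8 0 "0,19,0;0,16.5,0;0,14,0;0,12,0;0,12,0"
```

```text
pump rel mouth(mm) [ 0.3 -0.5 22.5] yaw 52.0 tilt 0.1 roll -0.1 F [ 0.2 -0.4 -2.1] T [-0.04  0.11 -0.03] w 0.0273 t 10.75
[0.58706118 0.16750057 0.1715    ]
expected lug dot dirs [array([0.5835, 0.1699])]
pump rel mouth(mm) [ 0.2 -0.3 22.5] yaw 52.2 tilt 0.1 roll -0.1 F [-0.6 -0.4 -3.1] T [-0.1   0.1   0.04] w 0.0271 t 10.80
[{"jaw": 0.0, "tx": -0.0002, "ty": -0.0003, "tz": 0.0035, "ax": 0.001, "ay": -0.001, "az": 0.006}, {"jaw": 0.0, "tx": -0.0002, "ty": -0.0003, "tz": 0.006, "ax": 0.001, "ay": -0.001, "az": 0.006}, {"jaw": 0.0, "tx": -0.0002, "ty": -0.0003, "tz": 0.0085, "ax": 0.001, "ay": -0.001, "az": 0.006}, {"jaw": 0.0, "tx": -0.0002, "ty": -0.0003, "tz": 0.0105, "ax": 0.001, "ay": -0.001, "az": 0.006}, {"jaw": 0.0, "tx": -0.0002, "ty": -0.0003, "tz": 0.0105, "ax": 0.001, "ay": -0.001, "az": 0.006}]
```

View pics/v.png

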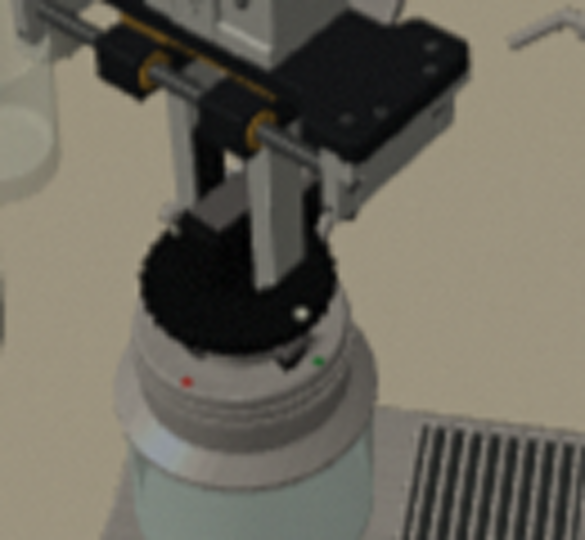

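Run:
```python
from h import *
d1=plane("side",(293.4,243.1),.1715)[:2];d2=plane("side",(307.1,239.6),.1705)[:2]
g=plane("side",(310.9,250.2),.141)[:2]; print(d1,d2,g)
A=[];b=[]
for d,a in((d1,99.9),(d2,142.2)):
    t=np.deg2rad(a); A+=[[1,0,np.cos(t)],[0,1,np.sin(t)]]; b+=list(d)
print(np.linalg.lstsq(np.array(A),np.array(b),rcond=None)[0:2])
for c in((.5915,.1307),(.59,.1325)): print([np.rad2deg(np.arctan2(*(q-c)[::-1])) for q in(d2,g)])
```

```text
[0.58706118 0.16750057] [0.56274309 0.1582055 ] [0.55654009 0.15836602]
(array([0.59198608, 0.13447669, 0.03551446]), array([1.04867285e-05]))
[np.float64(136.2741891264697), np.float64(141.64317637499425)]
[np.float64(136.67787100883788), np.float64(142.29436479943968)]
```

Emit:
{"fn": "step_arm", "kwargs": {
  "steps": [
    {"jaw": 0, "tx": 0, "ty": 0, "tz": 0.0035, "ax": 0, "ay": 0, "az": 0.006},
    {"jaw": 0, "tx": 0, "ty": 0, "tz": 0.006, "ax": 0, "ay": 0, "az": 0.006},
    {"jaw": 0, "tx": 0, "ty": 0, "tz": 0.008, "ax": 0, "ay": 0, "az": 0.006},
    {"jaw": 0, "tx": 0, "ty": 0, "tz": 0.008, "ax": 0, "ay": 0, "az": 0.006}
  ]
}}

```text
time: 11.2
tool_pos: [0.5899, 0.1312, 0.1778]
ee_rot: [3.138, -0.003, 0.903]
wrist_force: [-0.4, -1.8, 2.5]
width: 0.0276
```

```bash
python3 way2.py 51.8 0 "0,19,0;0,16.5,0;0,14,0;0,12,0;0,10,0"
```

```text
pump rel mouth(mm) [ 0.5 -0.8 16.1] yaw 51.8 tilt 0.2 roll -0.2 F [-0.4 -1.8  2.5] T [-0.18  0.43  0.08] w 0.0276 t 11.20
[{"jaw": 0.0, "tx": -0.0004, "ty": -0.0007, "tz": -0.0029, "ax": 0.003, "ay": -0.003, "az": -0.001}, {"jaw": 0.0, "tx": -0.0004, "ty": -0.0007, "tz": -0.0004, "ax": 0.003, "ay": -0.003, "az": -0.001}, {"jaw": 0.0, "tx": -0.0004, "ty": -0.0007, "tz": 0.0021, "ax": 0.003, "ay": -0.003, "az": -0.001}, {"jaw": 0.0, "tx": -0.0004, "ty": -0.0007, "tz": 0.0041, "ax": 0.003, "ay": -0.003, "az": -0.001}, {"jaw": 0.0, "tx": -0.0004, "ty": -0.0008, "tz": 0.0061, "ax": 0.003, "ay": -0.003, "az": -0.001}]
```

Emit:
{"fn": "step_arm", "kwargs": {
  "steps": [
    {"jaw": 0, "tx": -0.0005, "ty": 0.0005, "tz": 0.0015, "ax": 0.002, "ay": -0.002, "az": 0},
    {"jaw": 0, "tx": -0.001, "ty": 0.001, "tz": 0.0015, "ax": 0.002, "ay": -0.002, "az": 0},
    {"jaw": 0, "tx": -0.0016, "ty": 0.0012, "tz": 0.002, "ax": 0.002, "ay": -0.002, "az": 0},
    {"jaw": 0, "tx": -0.0016, "ty": 0.0012, "tz": 0.002, "ax": 0.002, "ay": -0.002, "az": 0}
  ]
}}

```text
time: 11.6
tool_pos: [0.5901, 0.1304, 0.1772]
ee_rot: [3.141, -0.004, 0.904]
wrist_force: [-1.9, 2.0, 6.2]
width: 0.0276
```

```bash
python3 way2.py
```

```text
pump rel mouth(mm) [-0.  -1.4 15.5] yaw 51.8 tilt 0.2 roll -0.0 F [-1.9  2.   6.2] T [0.55 0.7  0.05] w 0.0276 t 11.60
```

Emit:
{"fn": "step_arm", "kwargs": {
  "steps": [
    {"jaw": 0, "tx": 0, "ty": 0, "tz": 0.001, "ax": 0, "ay": 0, "az": -0.03},
    {"jaw": 0, "tx": 0, "ty": 0, "tz": 0.001, "ax": 0, "ay": 0, "az": -0.06},
    {"jaw": 0, "tx": 0, "ty": 0, "tz": 0.001, "ax": 0, "ay": 0, "az": -0.09},
    {"jaw": 0, "tx": 0, "ty": 0, "tz": 0.001, "ax": 0, "ay": 0, "az": -0.09}
  ]
}}

```text
time: 12.0
tool_pos: [0.5901, 0.1298, 0.1756]
ee_rot: [3.14, -0.003, 0.994]
wrist_force: [0.1, -1.6, -2.2]
width: 0.0273
```

```bash
python3 way2.py
```

```text
pump rel mouth(mm) [-0.7 -1.6 13.9] yaw 56.9 tilt 0.2 roll -0.1 F [ 0.1 -1.6 -2.2] T [-0.29  0.14  0.  ] w 0.0273 t 12.00
```

The upward force has gone, so the lugs have dropped into the gaps at about yaw 57°. I'll press down.

Emit:
{"fn": "step_arm", "kwargs": {
  "steps": [
    {"jaw": 0, "tx": 0, "ty": 0, "tz": 0.002, "ax": 0, "ay": 0, "az": 0},
    {"jaw": 0, "tx": 0, "ty": 0, "tz": 0.004, "ax": 0, "ay": 0, "az": 0},
    {"jaw": 0, "tx": 0, "ty": 0, "tz": 0.005, "ax": 0, "ay": 0, "az": 0},
    {"jaw": 0, "tx": 0, "ty": 0, "tz": 0.005, "ax": 0, "ay": 0, "az": 0}
  ]
}}

```text
time: 12.4
tool_pos: [0.5898, 0.1296, 0.1703]
ee_rot: [3.141, -0.002, 0.994]
wrist_force: [-1.6, -1.3, 0.2]
width: 0.0277
```

```bash
python3 way2.py
```

```text
pump rel mouth(mm) [-1.  -1.4  8.6] yaw 56.9 tilt 0.1 roll -0.1 F [-1.6 -1.3  0.2] T [-0.39  0.34  0.03] w 0.0277 t 12.40
```

Emit:
{"fn": "step_arm", "kwargs": {
  "steps": [
    {"jaw": 0, "tx": 0, "ty": 0, "tz": 0.003, "ax": 0, "ay": 0, "az": 0},
    {"jaw": 0, "tx": 0, "ty": 0, "tz": 0.006, "ax": 0, "ay": 0, "az": 0},
    {"jaw": 0, "tx": 0, "ty": 0, "tz": 0.009, "ax": 0, "ay": 0, "az": 0},
    {"jaw": 0, "tx": 0, "ty": 0, "tz": 0.012, "ax": 0, "ay": 0, "az": 0},
    {"jaw": 0, "tx": 0, "ty": 0, "tz": 0.012, "ax": 0, "ay": 0, "az": 0}
  ]
}}

```text
time: 12.9
tool_pos: [0.5899, 0.1296, 0.1613]
ee_rot: [3.139, -0.003, 0.994]
wrist_force: [-4.9, -1.7, 10.8]
width: 0.0273
```

```bash
python3 way2.py
```

```text
pump rel mouth(mm) [-0.9 -1.5 -0.4] yaw 56.9 tilt 0.2 roll -0.2 F [-4.9 -1.7 10.8] T [-0.42  1.09  0.02] w 0.0273 t 12.90
```

```bash
cat > turn.py <<'E'
# turn.py dyaw_total n dx dy press(mm)
import sys; from h import *; import way2
D,n,dx,dy,pr=map(float,sys.argv[1:6]); p,r,o=now(); Q=r*R.from_euler("x",np.pi); q=p-Q.apply(way2.OFF); y0=Q.as_euler("ZYX")[0]
print(way2.pump()); out=[]
for i in range(1,int(n)+1):
    H=R.from_euler("z",y0+np.deg2rad(D)*i/n); out.append((q+np.array([dx,dy,-pr])/1e3+H.apply(way2.OFF),tool_R(y0+np.deg2rad(D)*i/n)))
rows(out,0)
E
python3 turn.py -64 8 -1 0 3
```

```text
pump rel mouth(mm) [-0.9 -1.5 -0.4] yaw 56.9 tilt 0.2 roll -0.2 F [-4.9 -1.7 10.8] T [-0.42  1.09  0.02] w 0.0273 t 12.90
[{"jaw": 0, "tx": -0.0005, "ty": -0.001, "tz": 0.003, "ax": 0.003, "ay": -0.003, "az": 0.14}, {"jaw": 0, "tx": -0.0004, "ty": -0.0012, "tz": 0.003, "ax": 0.002, "ay": -0.004, "az": 0.279}, {"jaw": 0, "tx": -0.0004, "ty": -0.0014, "tz": 0.003, "ax": 0.002, "ay": -0.004, "az": 0.419}, {"jaw": 0, "tx": -0.0003, "ty": -0.0016, "tz": 0.003, "ax": 0.002, "ay": -0.004, "az": 0.558}, {"jaw": 0, "tx": -0.0001, "ty": -0.0017, "tz": 0.003, "ax": 0.002, "ay": -0.004, "az": 0.698}, {"jaw": 0, "tx": 0.0, "ty": -0.0019, "tz": 0.003, "ax": 0.001, "ay": -0.004, "az": 0.838}, {"jaw": 0, "tx": 0.0002, "ty": -0.002, "tz": 0.003, "ax": 0.001, "ay": -0.004, "az": 0.977}, {"jaw": 0, "tx": 0.0004, "ty": -0.0021, "tz": 0.003, "ax": 0.001, "ay": -0.005, "az": 1.117}]
```

Emit:
{"fn": "step_arm", "kwargs": {
  "steps": [
    {"jaw": 0, "tx": -0.0005, "ty": -0.001, "tz": 0.003, "ax": 0.002, "ay": -0.003, "az": 0.1},
    {"jaw": 0, "tx": -0.0005, "ty": -0.001, "tz": 0.003, "ax": 0.002, "ay": -0.004, "az": 0.22},
    {"jaw": 0, "tx": -0.0005, "ty": -0.0015, "tz": 0.003, "ax": 0.002, "ay": -0.004, "az": 0.34},
    {"jaw": 0, "tx": -0.0005, "ty": -0.0015, "tz": 0.003, "ax": 0.002, "ay": -0.004, "az": 0.46}
  ]
}}

```text
time: 13.3
tool_pos: [0.59, 0.1305, 0.1614]
ee_rot: [3.139, -0.006, 0.53]
wrist_force: [-2.0, -0.7, 9.2]
width: 0.0274
```

```bash
python3 turn.py -42 6 0 0 3
```

```text
pump rel mouth(mm) [ 0.6 -1.8 -0.3] yaw 30.3 tilt 0.3 roll -0.1 F [-2.  -0.7  9.2] T [-0.24  0.32  0.19] w 0.0274 t 13.30
[{"jaw": 0, "tx": 0.0001, "ty": -0.0001, "tz": 0.003, "ax": 0.002, "ay": -0.006, "az": 0.122}, {"jaw": 0, "tx": 0.0002, "ty": -0.0003, "tz": 0.003, "ax": 0.002, "ay": -0.006, "az": 0.244}, {"jaw": 0, "tx": 0.0002, "ty": -0.0005, "tz": 0.003, "ax": 0.001, "ay": -0.006, "az": 0.367}, {"jaw": 0, "tx": 0.0003, "ty": -0.0007, "tz": 0.003, "ax": 0.001, "ay": -0.006, "az": 0.489}, {"jaw": 0, "tx": 0.0004, "ty": -0.0008, "tz": 0.003, "ax": 0.0, "ay": -0.006, "az": 0.611}, {"jaw": 0, "tx": 0.0005, "ty": -0.001, "tz": 0.003, "ax": 0.0, "ay": -0.006, "az": 0.733}]
```

Emit:
{"fn": "step_arm", "kwargs": {
  "steps": [
    {"jaw": 0, "tx": 0, "ty": 0, "tz": 0.003, "ax": 0.002, "ay": -0.006, "az": 0.12},
    {"jaw": 0, "tx": 0, "ty": -0.0005, "tz": 0.003, "ax": 0.002, "ay": -0.006, "az": 0.25},
    {"jaw": 0, "tx": 0, "ty": -0.0005, "tz": 0.003, "ax": 0.001, "ay": -0.006, "az": 0.37},
    {"jaw": 0, "tx": 0.0005, "ty": -0.0005, "tz": 0.003, "ax": 0.001, "ay": -0.006, "az": 0.49},
    {"jaw": 0, "tx": 0.0005, "ty": -0.001, "tz": 0.003, "ax": 0, "ay": -0.006, "az": 0.61},
    {"jaw": 0, "tx": 0.0005, "ty": -0.001, "tz": 0.003, "ax": 0, "ay": -0.006, "az": 0.73},
    {"jaw": 0, "tx": 0.0005, "ty": -0.001, "tz": 0.003, "ax": 0, "ay": -0.006, "az": 0.86}
  ]
}}

```text
time: 14.0
tool_pos: [0.5911, 0.1323, 0.1614]
ee_rot: [-3.138, -0.005, -0.335]
wrist_force: [-0.5, -0.5, 9.8]
width: 0.0276
```

```bash
python3 turn.py -8 2 0 0 3
```

```text
pump rel mouth(mm) [ 2.7  0.3 -0.3] yaw -19.2 tilt 0.3 roll 0.2 F [-0.5 -0.5  9.8] T [-0.11  0.37  0.12] w 0.0276 t 14.00
[{"jaw": 0, "tx": 0.0001, "ty": -0.0002, "tz": 0.003, "ax": -0.004, "ay": -0.005, "az": 0.07}, {"jaw": 0, "tx": 0.0001, "ty": -0.0003, "tz": 0.003, "ax": -0.004, "ay": -0.004, "az": 0.14}]
```

Now I'll ease on until the hard stop shows up in the torque.

Emit:
{"fn": "step_arm", "kwargs": {
  "steps": [
    {"jaw": 0, "tx": 0, "ty": 0, "tz": 0.003, "ax": -0.004, "ay": -0.005, "az": 0.05},
    {"jaw": 0, "tx": 0, "ty": 0, "tz": 0.003, "ax": -0.004, "ay": -0.005, "az": 0.1},
    {"jaw": 0, "tx": 0, "ty": 0, "tz": 0.003, "ax": -0.004, "ay": -0.005, "az": 0.15},
    {"jaw": 0, "tx": 0, "ty": 0, "tz": 0.003, "ax": -0.004, "ay": -0.005, "az": 0.15}
  ]
}}

```text
time: 14.4
tool_pos: [0.5911, 0.1332, 0.1614]
ee_rot: [-3.139, -0.001, -0.484]
wrist_force: [-4.3, -0.0, 10.7]
width: 0.0276
```

```bash
python3 turn.py -8 2 0 0 3
```

```text
pump rel mouth(mm) [ 2.2  1.1 -0.3] yaw -27.7 tilt 0.0 roll 0.1 F [-4.3 -0.  10.7] T [-0.11  1.2   0.23] w 0.0276 t 14.40
[{"jaw": 0, "tx": 0.0, "ty": -0.0001, "tz": 0.003, "ax": -0.002, "ay": -0.001, "az": 0.07}, {"jaw": 0, "tx": 0.0, "ty": -0.0002, "tz": 0.003, "ax": -0.002, "ay": -0.001, "az": 0.14}]
```

Emit:
{"fn": "step_arm", "kwargs": {
  "steps": [
    {"jaw": 0, "tx": 0, "ty": 0, "tz": 0.003, "ax": 0, "ay": 0, "az": 0.03},
    {"jaw": 0, "tx": 0, "ty": 0, "tz": 0.003, "ax": 0, "ay": 0, "az": 0.06},
    {"jaw": 0, "tx": 0, "ty": 0, "tz": 0.003, "ax": 0, "ay": 0, "az": 0.06}
  ]
}}

```text
time: 14.7
tool_pos: [0.5908, 0.1335, 0.1613]
ee_rot: [-3.138, -0.002, -0.543]
wrist_force: [-5.7, -1.7, 11.5]
width: 0.0269
```

Run:
```python
import way2; from h import *
print(way2.pump())
p,d=snapshot("side"); cv2.imwrite("pics/w.png",cv2.resize(p[170:290,240:370],None,fx=4.5,fy=4.5,interpolation=cv2.INTER_CUBIC)[:,:,::-1])
```

```text
pump rel mouth(mm) [ 1.7  1.4 -0.4] yaw -31.1 tilt 0.1 roll 0.2 F [-5.7 -1.7 11.5] T [-0.3   1.29  0.28] w 0.0269 t 14.70
```

View pics/w.png

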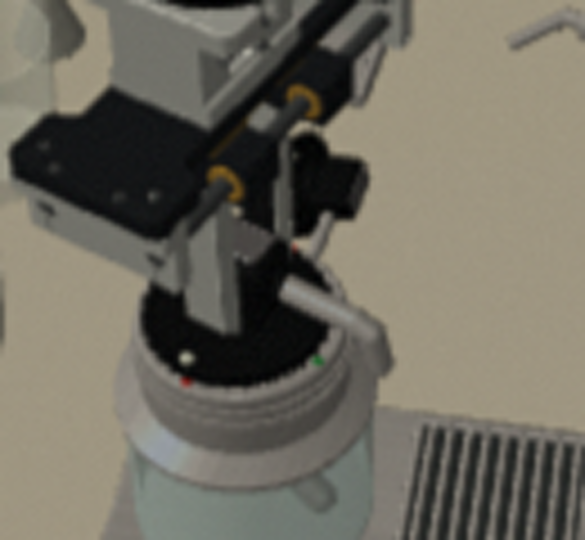

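Run:
```python
from h import *
w=plane("side",(281.6,249.3),.148)[:2];r=plane("side",(281.6,254.7),.141)[:2]
for c in((.5915,.1307),(.59,.1325)): print(w,r,[np.rad2deg(np.arctan2(*(q-c)[::-1])) for q in(w,r)])
```

```text
[0.61033362 0.16230825] [0.61029574 0.16933063] [np.float64(59.21160798124374), np.float64(64.05475667078436)]
[0.61033362 0.16230825] [0.61029574 0.16933063] [np.float64(55.70024787252712), np.float64(61.14277688300135)]
```

Emit:
{"fn": "step_arm", "kwargs": {
  "steps": [
    {"jaw": 0, "tx": 0, "ty": 0, "tz": 0.003, "ax": 0, "ay": 0, "az": -0.02},
    {"jaw": 0, "tx": 0, "ty": 0, "tz": 0.002, "ax": 0, "ay": 0, "az": -0.05},
    {"jaw": 0, "tx": 0, "ty": 0, "tz": 0, "ax": 0, "ay": 0, "az": -0.05},
    {"jaw": 0, "tx": 0, "ty": 0, "tz": -0.002, "ax": 0, "ay": 0, "az": -0.05},
    {"jaw": 0, "tx": 0, "ty": 0, "tz": -0.004, "ax": 0, "ay": 0, "az": -0.05},
    {"jaw": 0, "tx": 0, "ty": 0, "tz": -0.006, "ax": 0, "ay": 0, "az": -0.05},
    {"jaw": 0, "tx": 0, "ty": 0, "tz": -0.006, "ax": 0, "ay": 0, "az": -0.05}
  ]
}}

```text
time: 15.45
tool_pos: [0.5907, 0.1334, 0.1665]
ee_rot: [-3.139, -0.001, -0.493]
wrist_force: [-1.2, -3.2, 1.3]
width: 0.0275
```

```bash
python3 way2.py
```

```text
pump rel mouth(mm) [1.7 1.2 4.8] yaw -28.2 tilt 0.1 roll 0.1 F [-1.2 -3.2  1.3] T [-0.44  0.47 -0.07] w 0.0275 t 15.45
```

The pump has risen to +4.8 mm. I'll tug gently upward to check that the lugs hold under the tabs.

Emit:
{"fn": "step_arm", "kwargs": {
  "steps": [
    {"jaw": 0, "tx": 0, "ty": 0, "tz": -0.002, "ax": 0, "ay": 0, "az": 0},
    {"jaw": 0, "tx": 0, "ty": 0, "tz": -0.004, "ax": 0, "ay": 0, "az": 0},
    {"jaw": 0, "tx": 0, "ty": 0, "tz": -0.004, "ax": 0, "ay": 0, "az": 0}
  ]
}}

```text
time: 15.75
tool_pos: [0.5905, 0.1334, 0.1669]
ee_rot: [-3.141, 0.001, -0.493]
wrist_force: [5.5, -0.5, -15.7]
width: 0.0274
```

```bash
python3 way2.py
```

```text
pump rel mouth(mm) [1.5 1.1 5.2] yaw -28.2 tilt -0.1 roll 0.1 F [  5.5  -0.5 -15.7] T [-0.09 -0.77 -0.06] w 0.0274 t 15.75
```

It holds: −16 N with only 0.4 mm of movement. I'll relax, open, and lift clear.

Emit:
{"fn": "step_arm", "kwargs": {
  "steps": [
    {"jaw": 0, "tx": 0, "ty": 0, "tz": 0, "ax": 0, "ay": 0, "az": 0},
    {"jaw": 0.3, "tx": 0, "ty": 0, "tz": 0, "ax": 0, "ay": 0, "az": 0},
    {"jaw": 0.5, "tx": 0, "ty": 0, "tz": 0, "ax": 0, "ay": 0, "az": 0},
    {"jaw": 0.7, "tx": 0, "ty": 0, "tz": 0, "ax": 0, "ay": 0, "az": 0},
    {"jaw": 0.7, "tx": 0, "ty": 0, "tz": 0, "ax": 0, "ay": 0, "az": 0},
    {"jaw": 0.7, "tx": 0, "ty": 0, "tz": 0, "ax": 0, "ay": 0, "az": 0},
    {"jaw": 0.7, "tx": 0, "ty": 0, "tz": 0, "ax": 0, "ay": 0, "az": 0}
  ]
}}

```text
time: 16.45
tool_pos: [0.5906, 0.1336, 0.1676]
ee_rot: [-3.14, 0.001, -0.493]
wrist_force: [-1.0, 0.3, 0.1]
width: 0.0638
```

Emit:
{"fn": "step_arm", "kwargs": {
  "steps": [
    {"jaw": 0.7, "tx": 0, "ty": 0, "tz": -0.01, "ax": 0, "ay": 0, "az": 0},
    {"jaw": 0.7, "tx": 0, "ty": 0, "tz": -0.03, "ax": 0, "ay": 0, "az": 0},
    {"jaw": 0.7, "tx": 0, "ty": 0, "tz": -0.06, "ax": 0, "ay": 0, "az": 0},
    {"jaw": 0.7, "tx": 0, "ty": 0, "tz": -0.1, "ax": 0, "ay": 0, "az": 0},
    {"jaw": 0.7, "tx": -0.03, "ty": 0, "tz": -0.14, "ax": 0, "ay": 0, "az": 0},
    {"jaw": 0.7, "tx": -0.07, "ty": 0, "tz": -0.15, "ax": 0, "ay": 0, "az": 0},
    {"jaw": 0.7, "tx": -0.1, "ty": 0, "tz": -0.15, "ax": 0, "ay": 0, "az": 0},
    {"jaw": 0.7, "tx": -0.1, "ty": 0, "tz": -0.15, "ax": 0, "ay": 0, "az": 0}
  ]
}}

```text
time: 17.25
tool_pos: [0.5004, 0.1822, 0.3211]
ee_rot: [-3.136, -0.002, -0.489]
wrist_force: [0.5, 0.6, 0.0]
width: 0.0656
```

Run:
```python
from h import *
_,_,o=now();print(o["time"],o["tool_pos"],o["wrist_force"],o["width"])
p,d=snapshot("side"); cv2.imwrite("pics/x.png",cv2.resize(p[120:330,180:390],None,fx=2.8,fy=2.8,interpolation=cv2.INTER_CUBIC)[:,:,::-1])
K,oo,M=cam("side"); v,u=np.mgrid[0:400,0:640]; P=np.stack([(u-K[0,2])/K[0,0]*d,(v-K[1,2])/K[1,1]*d,d],-1)@M.T+oo
m=(p.max(2)<60)&(abs(P[...,2]-.153)<.008)&(np.hypot(P[...,0]-.59,P[...,1]-.132)<.06)
q=P[m]; print(len(q),"cap top z",np.median(q[:,2]),cv2.minEnclosingCircle(q[:,:2].astype(np.float32)))
A=np.c_[q[:,:2],np.ones(len(q))]; print("plane",np.linalg.lstsq(A,q[:,2],rcond=None)[0])
```

```text
17.25 [0.50040584 0.18224705 0.32106258] [0.46920598 0.56994312 0.030801  ] 0.06558697739084993
678 cap top z 0.15235084384342185 ((0.5926560759544373, 0.1335369497537613), 0.0402776263654232)
plane [ 0.00672523 -0.02958907  0.15272822]
```

View pics/x.png

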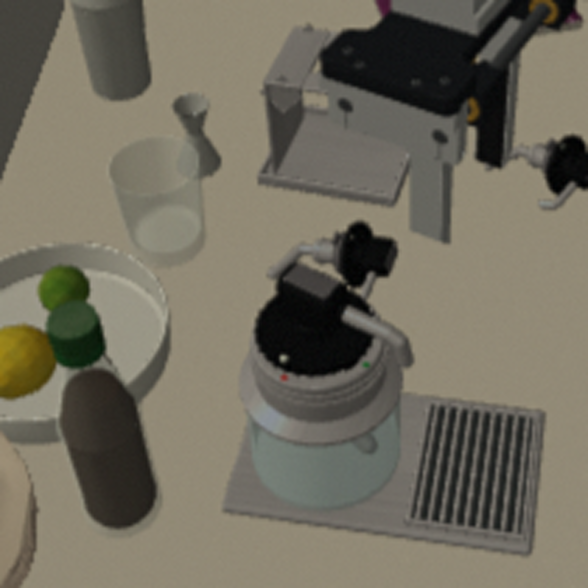

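The pump stands level in the jar, with its white dot (px ~281,248) beside the red dot (281,255) and the spout over the tray. The cap top measures 152.4 mm, so the origin is at about 144.4 mm, the locked height. The bystanders are in place and the gripper is clear, so I'll hand in.

```bash
python3 -c "
from bench import *
print(close_job())"
```

```text
the job is handed in; nothing more can be done
None
```

The pump is back in the jar, locked with its spout over the drip tray. I handed the job in at about 17 s of the 72 s; the hand-in reports no verdict.

**What I did:**
- I lifted the pump off the stand and brought its foot through the neck at about 33° of tilt without noticeable contact.
- The lugs first landed on the tabs. The gaps took them at a tool yaw of about 57°, while the green dots had put them at 52°.
- I then pushed the cap down to the collar, turned it clockwise past the red dots to near the hard stop, eased back 3° and let go.

**Last checks:**
- **Lock:** before letting go, an upward tug of about 16 N moved the pump only 0.4 mm.
- **Height:** the cap top measured 152.4 mm, which puts the origin at about 144.4 mm; locked is 145 mm and unlocked about 149 mm.
- **Position:** the pump axis is within about 3 mm of the jar's axis, and the tool yaw was about 20° from the station's.
- **Surroundings:** the bottle, tumbler and jigger stand where they were, judged by eye from the last picture. The gripper is clear of everything.

**What disagreed:** the tool's yaw and the cap's dots differed by 3–5°, so the pump sits slightly turned in the jaws. That would put the pump's yaw about 24° from the station's, still under the 0.5 rad (29°) limit. A plane fitted to the cap gave a tilt of about 0.03 rad, under the 0.06 limit.

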